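# Erect the folding tray and pack the shoe parts

### The arm

A 6-joint arm with a two-finger parallel gripper is mounted at the origin on the work surface. World frame = base frame: x ahead of the robot, y to its left, z up, the work surface at z = 0. Lengths are in m, angles in rad, forces in N, time in s.
With the tool pointing down it reaches from about 0.25 to 0.775 m from the base axis. Payload 4 kg.
Tool frame: the origin (TCP) lies midway between the tips of the shut fingers; the grasp point (between the pads) lies 19 mm behind it; z points along the fingers, y is the line along which they close (so a half turn about z gives the same grasp; the last joint's range is limited). The gripper opens to 85 mm and grips with 20 to 120 N. Pads are 22 mm wide; open, the fingers measure 114 mm over their backs; the gripper's body (76 mm by 85 mm) begins 54 mm behind the grasp point. The pads swing forward as they close: fully open they stand 13 mm farther back than shut.
Start: joints at [1.192, 0.087, 1.371, -0, 1.684, -0.103], TCP at [0.15, 0.529, 0.231] pointing down, gripper open.
Joint ranges: [-3.1, 3.1], [-0.76, 2.03], [0.27, 2.55], [-1.08, 4.22], [0.17, 2.65], [-2.57, 2.57]. Speed limits (rad/s): [2.79, 2.79, 3.14, 3.14, 3.14, 3.14].

### API

Orientations are given as [roll, pitch, yaw] about the fixed x, y, z axes, in that order (R = Rz(yaw) Ry(pitch) Rx(roll)).
In Python, from cell import readout, viewer, ticket gives the robot as it stands.
- The arm moves only by the tool servo_tool, never from a script. Its argument "motion" is a list of rows, each an object of numbers: "x", "y", "z": the shift along the tool's x, y, z in cm; "twist": the turn about the tool's z in rad; "grip": the finger opening in cm, from 0 to 8.54. A call has 1 to 12 rows; each row shifts and turns the commanded pose from where the row before left it, along the tool's axes as they then stand; what a row does not reach is not made up. A row lasts 1/12 s, in which the tool goes at most 41.7 mm and 7.16 degrees, less where a joint would pass 70% of its speed; a pose out of reach is approached as far as the arm can. A call is refused whole if a number of a shift passes 4.17 or a number of a turn 0.125, either way. A call with a gripper value outside its range is refused whole. The fingers move at their own pace and stop on an object; "newtons" is the grip in N (left out, the last holds). Time passes only in rows, so rows that do not move let the fingers close. It gives the time, the measured TCP pose, the force, the opening and the grip force at its end, in the units of the state.
- readout.read_state(): the state, without advancing time (a new reading comes with each control period).
- viewer.get_image(name): name is "scene" or "top"; returns a dict with "img" (384x512x3 uint8, red, green, blue), "z_map" (384x512 float32, m along the optical axis (not along the pixel's ray), 0 where there is no reading), "vertical_fov" (degrees; the focal length in pixels is half the picture's height over the tangent of half this angle, whatever the lens; pixels are square), "cx", "cy" (the principal point, pixels), "k1" (the pictures are not rectified: a ray, as slopes to the right and down, at radius r is drawn at 1 + k1 r^2 times it, then the intrinsics apply), "camera_from_world" (4x4, takes a point from world to camera coordinates). Camera axes: x right, y down, z forward; pixel columns grow to the right and rows downward; lengths in m; the calibration is good to about 2 mm. A picture is of the moment at which its call begins.
- ticket.finish_job(): hands the job in; it is judged then, once.
The state is a dict: "clock": time; "q": joint angles; "joint_velocities": joint speeds; "tau": joint torques, N m; "eef_pos": TCP position; "tool_rot": TCP orientation; "force": force on the tool from outside, world axes, zero at the start; "ft_torque": the same for the moment, N m; "opening": finger opening in m; "grasp_force": force on a finger pad.
Only numpy, scipy, OpenCV 4.12 (cv2) and the standard library are available. Lean on these libraries where they do the work, as an engineer would, in place of code of your own. Each camera call takes 0.05 s, during which the arm holds its last target. There are 200 camera calls.

### The job

First stand all four side panels of the brown folding tray fully upright. Then pack every shoe part that lies on the grey mat (heel, brush, yellow toe form, wax tin, eyelet jar - whichever are there) into the tray, each directly on its floor and not stacked, with the panels still upright at the end. Leave the green tape roll and the blue glue bottle where they are.

Things in the scene. Friction and masses are not known exactly. Their poses are not given: they have to be found in the camera images.
- tray_floor (a point): Centre of the upper face of the floor of a folding parts tray of brown fibreboard, clipped to the bench (it does not move): floor 176 mm along its own x, 210 mm along its own y, its upper face 4 mm above the bench. Yaw varies; it may be at the robot's left or right. Erected, the tray's inside measures 176 x 210 mm and its walls are 50 mm high.
- panel_front (a joint): Angle of the side panel on the tray's -x side (fibreboard, 204 mm wide, 50 mm high, 5 mm thick): 0 = lying flat outward, 1.571 = upright, against its stop. The stiff crease holds it at any angle (about 2 N at the edge to move).
- hinge_front (a point): Middle of the crease of the -x panel, on the edge of the tray floor (upper face when flat); the panel turns about the horizontal line through it along that edge.
- lug_front (a point): Centre of the blue lug in the middle of the free edge of the -x panel, 61 mm from the crease: 36 mm wide along the crease, 22 mm long, 5 mm thick, in the panel's plane. Its two ends (36 mm apart) can be pinched from above while the panel is swung up; keep the fingertips within 11 mm below the lug's centre so that they clear the panel's rim when upright.
- panel_back (a joint): Angle of the side panel on the tray's +x side (fibreboard, 204 mm wide, 50 mm high, 5 mm thick): 0 = lying flat outward, 1.571 = upright, against its stop. The stiff crease holds it at any angle (about 2 N at the edge to move).
- hinge_back (a point): Middle of the crease of the +x panel, on the edge of the tray floor (upper face when flat); the panel turns about the horizontal line through it along that edge.
- lug_back (a point): Centre of the blue lug in the middle of the free edge of the +x panel, 61 mm from the crease: 36 mm wide along the crease, 22 mm long, 5 mm thick, in the panel's plane. Its two ends (36 mm apart) can be pinched from above while the panel is swung up; keep the fingertips within 11 mm below the lug's centre so that they clear the panel's rim when upright.
- panel_left (a joint): Angle of the side panel on the tray's +y side (fibreboard, 170 mm wide, 50 mm high, 5 mm thick): 0 = lying flat outward, 1.571 = upright, against its stop. The stiff crease holds it at any angle (about 2 N at the edge to move).
- hinge_left (a point): Middle of the crease of the +y panel, on the edge of the tray floor (upper face when flat); the panel turns about the horizontal line through it along that edge.
- lug_left (a point): Centre of the blue lug in the middle of the free edge of the +y panel, 61 mm from the crease: 36 mm wide along the crease, 22 mm long, 5 mm thick, in the panel's plane. Its two ends (36 mm apart) can be pinched from above while the panel is swung up; keep the fingertips within 11 mm below the lug's centre so that they clear the panel's rim when upright.
- panel_right (a joint): Angle of the side panel on the tray's -y side (fibreboard, 170 mm wide, 50 mm high, 5 mm thick): 0 = lying flat outward, 1.571 = upright, against its stop. The stiff crease holds it at any angle (about 2 N at the edge to move).
- hinge_right (a point): Middle of the crease of the -y panel, on the edge of the tray floor (upper face when flat); the panel turns about the horizontal line through it along that edge.
- lug_right (a point): Centre of the blue lug in the middle of the free edge of the -y panel, 61 mm from the crease: 36 mm wide along the crease, 22 mm long, 5 mm thick, in the panel's plane. Its two ends (36 mm apart) can be pinched from above while the panel is swung up; keep the fingertips within 11 mm below the lug's centre so that they clear the panel's rim when upright.
- heel: Shoe heel of dark wood with a black rubber foot, 56 (own x) x 46 (own y) x 44 mm high, 90 g; origin at its centre. May be absent.
- brush: Shoe brush, pale wooden back with black bristles downward, 96 (own x) x 42 (own y) x 40 mm high, 80 g; origin at its centre. May be absent.
- toe_form: Yellow plastic toe form, 92 (own x) x 46 (own y) mm, 40 mm high: the low base is 22 mm high, the raised part above it 58 x 40 mm, centred at own x = -12 mm; 120 g; origin at half height. May be absent.
- wax_tin: Round wax tin, aluminium with a red lid, 51 mm across, 30 mm high, 90 g; origin at its centre, own z along its axis. May be absent.
- eyelet_jar: Amber jar of eyelets with white cap, 46 mm across, 54 mm high, 100 g; origin at its centre, own z along its axis. May be absent.
- tape: Green roll of tape lying on the grey mat (290 x 370 x 3 mm, fixed) among the parts, 64 mm across, 22 mm high, origin at its centre. Not to be packed: leave it.
- cone_bottle: Blue glue bottle with a long cone nozzle, 54 mm across, 149 mm high, origin under its base. Leave it.
- mat: Grey picking mat, fixed, 290 x 370 x 3 mm, origin at the centre of its underside on the bench; the parts to pack lie on it.
There are look-alikes about, which are no part of the job. Of the things like the wax_tin, leave any that is pink; of the rest the larger one is meant. Of the things shaped like the toe_form, the yellow one is meant.

How it is judged:
By the outcome, as a careful person would: the job done as asked, in the order asked, and still so for the second after the job is handed in, with the robot touching nothing.
Of heel, brush, toe_form, wax_tin, eyelet_jar only 2 to 4 are there at a start; the rules pass over those that are not, and their reading is None.
At some moment in a run one of heel, brush, toe_form, wax_tin, eyelet_jar may be knocked a few centimetres aside while the robot is not near it.
It also fails if it takes over 210 s, if anything falls off the work surface, if the arm or the gripper's body presses on something with over 40 N, if the wrist force passes 120 N, or if a joint passes its speed limit or range.

## Working session

There is one attempt and no reset: what is moved stays moved. The work goes in short steps, Python scripts to look and compute and a tool call to move; the robot and the scene stay as the last step left them, time stands still between calls to the robot, and variables do not carry over. Pictures are saved under pics/ and viewed, at most 14 in all, crops included, and the job is handed in when it is done.

Besides the shell and the picture viewer there is one more tool, called as name([rows], argument=value, ...), one row to a line, values as JSON. servo_tool: Moves the arm, as the interface text tells. Its arguments: {"type":"object","properties":{"motion":{"type":"array","items":{"type":"object","properties":{"x":{"type":"number"},"y":{"type":"number"},"z":{"type":"number"},"twist":{"type":"number"},"grip":{"type":"number"}}}},"newtons":{"type":"number"}},"required":["motion"]}

```bash
ls; mkdir -p pics
cat > h.py <<'E'
import numpy as np, cv2
from cell import readout, viewer, ticket
def get(n):
    return viewer.get_image(n)
def world(d):
    "per-pixel world points from depth"
    h,w=d["z_map"].shape; f=h/2/np.tan(np.radians(d["vertical_fov"])/2)
    K=np.array([[f,0,d["cx"]],[0,f,d["cy"]],[0,0,1.]])
    u,v=np.meshgrid(np.arange(w),np.arange(h))
    p=cv2.undistortPoints(np.stack([u,v],-1).reshape(-1,1,2).astype(float),K,np.array([d["k1"],0,0,0.])).reshape(h,w,2)
    z=d["z_map"].astype(float)
    P=np.dstack([p*z[...,None],z])
    T=np.linalg.inv(d["camera_from_world"])
    W=P@T[:3,:3].T+T[:3,3]; W[z==0]=np.nan
    rays=np.dstack([p,np.ones((h,w))])@T[:3,:3].T
    return W,rays,T[:3,3]
def onplane(rays,c,z):
    return c+rays*((z-c[2])/rays[...,2])[...,None]
def save(d,n,s=1.5):
    cv2.imwrite(f"pics/{n}.png",cv2.resize(cv2.cvtColor(d["img"],cv2.COLOR_RGB2BGR),None,fx=s,fy=s,interpolation=cv2.INTER_CUBIC))
E
python3 - <<'E'
from h import *
for n in("scene","top"):
    d=get(n); save(d,n+"0"); print(n,d["vertical_fov"],d["k1"],d["cx"],d["cy"],np.round(np.linalg.inv(d["camera_from_world"]),3)); np.savez(n+"0.npz",**{k:v for k,v in d.items()})
print(readout.read_state())
E
```

```text
pics
scene 48.0549296974865 0.05450542630070631 258.4466699453828 190.8563200822894 [[ 0.681  0.561 -0.47   1.134]
 [ 0.732 -0.535  0.423 -0.584]
 [-0.014 -0.632 -0.775  1.041]
 [ 0.     0.     0.     1.   ]]
top 45.76678510306705 0.037347955145239635 253.58222691401332 192.12090206420632 [[-0.002 -0.998  0.065  0.426]
 [-1.     0.004  0.022 -0.062]
 [-0.022 -0.065 -0.998  1.584]
 [ 0.     0.     0.     1.   ]]
{'clock': 0.1, 'q': array([ 1.19194113e+00,  8.79437358e-02,  1.37214161e+00,  1.87201586e-05,
        1.68359193e+00, -1.03074705e-01]), 'joint_velocities': array([-0.0006555 , -0.00139433, -0.00335551, -0.0004674 ,  0.00068063,
        0.00091944]), 'tau': array([ 2.27722208e-03, -3.53018367e+01, -3.14217854e+01, -2.53257185e-04,
        8.01515562e-03,  2.51171218e-05]), 'eef_pos': array([0.149581  , 0.52879898, 0.23020241]), 'tool_rot': array([-3.13952101e+00, -2.32998500e-04,  2.86581401e+00]), 'force': array([ 0.81562094,  0.0956314 , -0.24634346]), 'ft_torque': array([ 0.0003937 , -0.03393759, -0.00217623]), 'grasp_force': 0.0, 'opening': 0.08546643425261713}
```

View pics/top0.png

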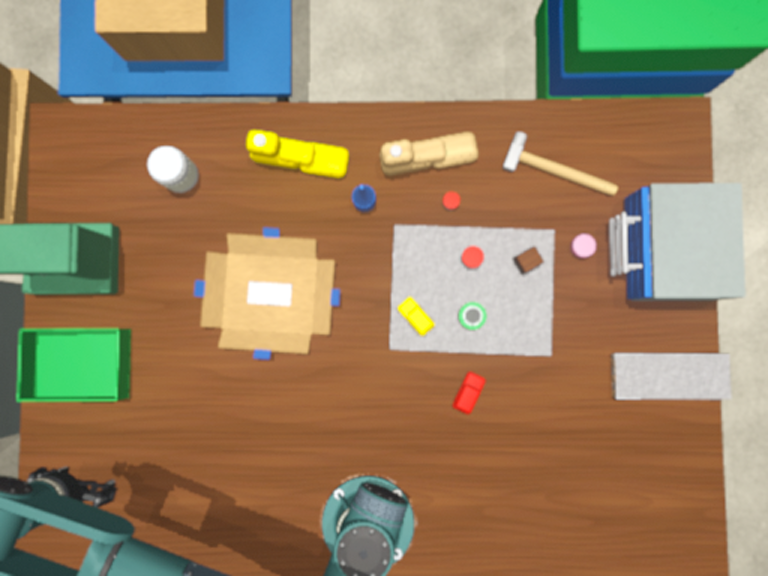

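View pics/scene0.png

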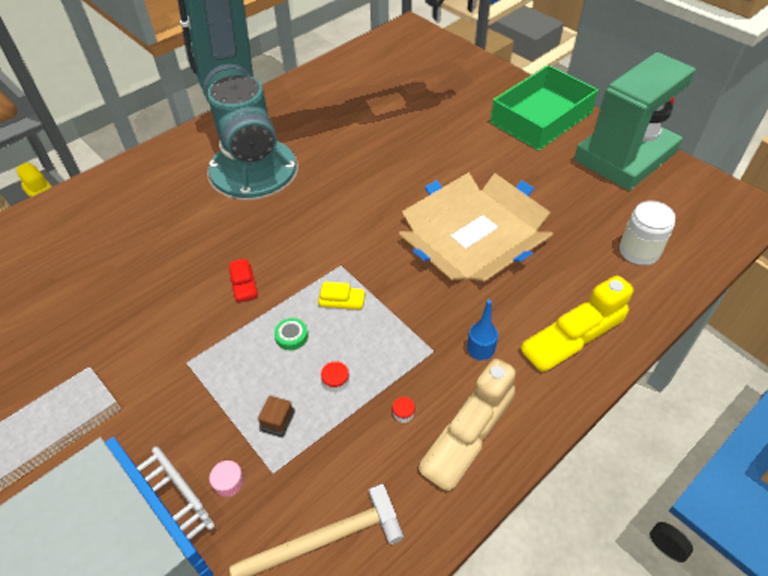

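The top view shows the tray at the left (centre about 269,293 of the 1.5x picture). Its blue lugs are at (271,232), (199,288), (336,297) and (262,355). On the mat are the toe form (415,316), wax tin (472,257), heel (528,260) and tape (471,316). The brush and jar are absent. The look-alikes lie off the mat.

```bash
cat >> h.py <<'E'
def comps(d,lo,hi,amin=15,roi=None):
    hsv=cv2.cvtColor(d["img"],cv2.COLOR_RGB2HSV); m=cv2.inRange(hsv,lo,hi)
    if roi: 
        k=np.zeros_like(m); k[roi[1]:roi[3],roi[0]:roi[2]]=255; m&=k
    n,l,s,c=cv2.connectedComponentsWithStats(m)
    return [(l==i,s[i,4],c[i]) for i in range(1,n) if s[i,4]>=amin]
LUG=((100,120,60),(130,255,255))
E
python3 - <<'E'
from h import *
np.set_printoptions(precision=4,suppress=True)
D={n:dict(np.load(n+"0.npz")) for n in("top","scene")}
for n,roi in(("top",(120,140,235,245)),("scene",(255,110,375,200))):
    d=D[n]; W,r,c=world(d)
    for m,a,p in comps(d,*LUG,5,roi): print(n,"lug",a,p,np.nanmedian(W[m],0),np.nanmin(W[m],0),np.nanmax(W[m],0))
d=D["top"];W,r,c=world(d)
for nm,lo,hi in(("yellow",(22,150,80),(32,255,255)),("red",(0,170,120),(6,255,255)),("red2",(174,170,120),(180,255,255)),("green",(50,120,60),(80,255,255)),("heel",(0,60,20),(20,220,95))):
    for m,a,p in comps(d,lo,hi,30,(255,120,375,240)):
        q=W[m]; top=q[q[:,2]>np.nanmax(q[:,2])-.006]
        print(nm,a,p,np.nanmedian(q,0),"top",top.mean(0),cv2.minAreaRect((q[:,:2]*1000).astype(np.float32)))
# floor label
for m,a,p in comps(d,(0,0,200),(180,40,255),50,(150,180,210,215)):
    q=onplane(r,c,.004)[m]; print("label",a,W[m].mean(0),cv2.minAreaRect((q[:,:2]*1000).astype(np.float32)))
# tray heights profile lines
print(np.round(W[195,125:235:3,2]*1000)); print(np.round(W[145:245:3,177,2]*1000))
E
```

```text
top lug 40 [180.3   154.475] [0.6556 0.2226 0.0444] [0.6512 0.2056 0.0381] [0.6646 0.2372 0.0535]
top lug 46 [132.5 192. ] [0.5285 0.3832 0.0476] [0.5147 0.3746 0.0336] [0.5425 0.3916 0.0554]
top lug 39 [223.3077 198.1538] [0.5071 0.0755 0.042 ] [0.4935 0.0684 0.0333] [0.5208 0.0833 0.048 ]
top lug 46 [174.3261 236.    ] [0.379  0.2408 0.0406] [0.3724 0.2231 0.0296] [0.3859 0.2556 0.0489]
scene lug 55 [288.4182 124.3636] [0.3836 0.2362 0.0405] [0.3712 0.2169 0.0322] [0.3921 0.2531 0.0482]
scene lug 60 [349.5833 124.8167] [0.5327 0.3779 0.0461] [0.5126 0.3684 0.0362] [0.5494 0.3874 0.0543]
scene lug 40 [280.425 169.525] [0.5083 0.0677 0.0435] [0.4739 0.0618 0.0002] [0.5293 0.0952 0.0508]
scene lug 38 [348.2895 170.5263] [0.6625 0.2159 0.0456] [0.6468 0.199  0.0008] [0.6687 0.2596 0.0503]
yellow 301 [276.9302 210.4551] [ 0.4658 -0.1074  0.039 ] top [ 0.454  -0.1149  0.046 ] ((464.6954650878906, -107.90739440917969), (85.01568603515625, 41.62084197998047), 44.48714828491211)
red 102 [300.7451 132.7647] [ 0.7327 -0.1922  0.0224] top [ 0.7345 -0.1905  0.0281] ((734.8944702148438, -191.50357055664062), (37.90509796142578, 41.24732971191406), 78.0142822265625)
label 428 [0.5188 0.2315 0.0051] ((519.0203857421875, 231.73236083984375), (100.93302917480469, 51.61439895629883), 86.22169494628906)
[ 3.  2. 51. 41. 35. 31. 16. 11. -1.  3.  5.  4.  3. 11.  7.  9.  6.  3.
  1.  9.  8.  5.  4.  6.  8. -2.  6. -2. -0. 10. 21. 24. 34. 47. -2. -1.
 -1.]
[ 0.  8. -2. 50. 37. 31. 23. 19. 10. -1.  6.  8.  2.  8.  5.  4.  8.  3.
  3.  3.  3.  3. 12.  3.  4.  5. 12. 18. 21. 27. 33. 47.  1.  4.]
```

servo_tool([
  {"x": -3.38,"y": -0.33,"z": 0.6,"grip": 8.5},
  {"x": -3.38,"y": -0.33,"z": 0.6},
  {"x": -3.38,"y": -0.33,"z": 0.6},
  {"x": -3.38,"y": -0.33,"z": 0.6},
  {"x": -3.38,"y": -0.33,"z": 0.6},
  {"x": -3.38,"y": -0.33,"z": 0.6},
  {"x": -3.38,"y": -0.33,"z": 0.6},
  {"x": -3.38,"y": -0.33,"z": 0.6},
  {"x": -3.38,"y": -0.33,"z": 0.6},
  {"x": -3.38,"y": -0.33,"z": 0.6},
  {"x": -3.38,"y": -0.33,"z": 0.6},
  {"x": -3.38,"y": -0.33,"z": 0.6},
], newtons=30)

```text
schema error: expected keys x, y, z, twist, grip
```

servo_tool([
  {"twist": 0.124},
  {"twist": 0.124},
  {"twist": 0.124},
  {"twist": 0.124},
  {"twist": 0.124},
  {"twist": 0.124},
  {"twist": 0.124},
  {"twist": 0.124},
  {"twist": 0.124},
  {"twist": 0.124},
  {"twist": 0.124},
  {},
])

```text
schema error: expected keys x, y, z, twist, grip
```

```bash
cat >> h.py <<'E'
def go(x,y,z,yaw=None):
    "tool-axis shift (cm) and twist from the measured pose; translate first, then twist"
    s=readout.read_state(); p=s["eef_pos"]; w=s["tool_rot"][2]
    dx,dy=x-p[0],y-p[1]; c,n=np.cos(w),np.sin(w)
    t=0 if yaw is None else (w-yaw+np.pi/2)%np.pi-np.pi/2
    print("clock %.1f tcp %s yaw %.4f open %.4f f %s"%(s["clock"],np.round(p,4),w,s["opening"],np.round(s["force"],1)))
    print("x %.2f y %.2f z %.2f cm twist %.3f (q6->%.2f)"%((c*dx+n*dy)*100,(n*dx-c*dy)*100,(p[2]-z)*100,t,s["q"][5]+t))
E
python3 - <<'E'
from h import *
go(.530,.381,.035,1.5028)
d=dict(np.load("top0.npz")); W,r,c=world(d)
hm=((W[...,2]>.012)&(W[...,2]<.1)).astype(np.uint8); k=np.zeros_like(hm); k[150:240,260:370]=1; hm*=k
n,l,s,ce=cv2.connectedComponentsWithStats(hm)
for i in range(1,n):
    if s[i,4]<40: continue
    m=l==i; q=W[m]; zt=np.percentile(q[:,2],90); print(ce[i],s[i,4],"ztop",zt, "rgb",d["img"][m].mean(0), cv2.minAreaRect((q[:,:2]*1000).astype(np.float32)), np.cov((q[:,:2]*1000).T).round(0).tolist())
E
```

```text
clock 0.1 tcp [0.1496 0.5288 0.2302] yaw 2.8658 open 0.0855 f [ 0.8  0.1 -0.2]
x -40.63 y -3.86 z 19.52 cm twist 1.363 (q6->1.26)
[314.65909091 171.17613636] 176 ztop 0.03697939388506766 rgb [249.07954545 111.89204545  99.13068182] ((598.9525146484375, -238.5136260986328), (48.85395050048828, 48.977760314941406), 87.53520202636719) [[167.0, -3.0], [-3.0, 162.0]]
[351.65919283 173.50672646] 223 ztop 0.04996095884503826 rgb [150.06278027 108.91479821  84.21076233] ((590.1380615234375, -363.09490966796875), (45.794410705566406, 52.82505798339844), 28.307025909423828) [[181.0, -36.0], [-36.0, 224.0]]
[276.80802292 210.80229226] 349 ztop 0.04481343531338302 rgb [247.55014327 243.85100287  48.22063037] ((464.0357971191406, -107.49085998535156), (91.00829315185547, 45.799354553222656), 41.38554382324219) [[464.0, 246.0], [246.0, 375.0]]
[314.45487365 210.53429603] 277 ztop 0.029942274038393314 rgb [169.07581227 215.54512635 177.34296029] ((464.43603515625, -234.97235107421875), (61.69520568847656, 60.540557861328125), 81.95043182373047) [[259.0, 2.0], [2.0, 258.0]]
```

servo_tool([
  {"x": -3.38,"y": -0.33,"z": 0.6,"twist": 0,"grip": 8.5},
  {"x": -3.38,"y": -0.33,"z": 0.6,"twist": 0,"grip": 8.5},
  {"x": -3.38,"y": -0.33,"z": 0.6,"twist": 0,"grip": 8.5},
  {"x": -3.38,"y": -0.33,"z": 0.6,"twist": 0,"grip": 8.5},
  {"x": -3.38,"y": -0.33,"z": 0.6,"twist": 0,"grip": 8.5},
  {"x": -3.38,"y": -0.33,"z": 0.6,"twist": 0,"grip": 8.5},
  {"x": -3.38,"y": -0.33,"z": 0.6,"twist": 0,"grip": 8.5},
  {"x": -3.38,"y": -0.33,"z": 0.6,"twist": 0,"grip": 8.5},
  {"x": -3.38,"y": -0.33,"z": 0.6,"twist": 0,"grip": 8.5},
  {"x": -3.38,"y": -0.33,"z": 0.6,"twist": 0,"grip": 8.5},
  {"x": -3.38,"y": -0.33,"z": 0.6,"twist": 0,"grip": 8.5},
  {"x": -3.38,"y": -0.33,"z": 0.6,"twist": 0,"grip": 8.5},
], newtons=30)

```text
clock: 1.1
eef_pos: [0.5304, 0.3796, 0.1582]
tool_rot: [-3.141, -0.001, 2.866]
force: [0.0, 0.5, 0.2]
opening: 0.0849
grasp_force: 0.0
```

servo_tool([
  {"x": 0,"y": 0,"z": 0,"twist": 0.124,"grip": 8.5},
  {"x": 0,"y": 0,"z": 0,"twist": 0.124,"grip": 8.5},
  {"x": 0,"y": 0,"z": 0,"twist": 0.124,"grip": 8.5},
  {"x": 0,"y": 0,"z": 0,"twist": 0.124,"grip": 8.5},
  {"x": 0,"y": 0,"z": 0,"twist": 0.124,"grip": 8.5},
  {"x": 0,"y": 0,"z": 0,"twist": 0.124,"grip": 8.5},
  {"x": 0,"y": 0,"z": 0,"twist": 0.124,"grip": 8.5},
  {"x": 0,"y": 0,"z": 0,"twist": 0.124,"grip": 8.5},
  {"x": 0,"y": 0,"z": 0,"twist": 0.124,"grip": 8.5},
  {"x": 0,"y": 0,"z": 0,"twist": 0.124,"grip": 8.5},
  {"x": 0,"y": 0,"z": 0,"twist": 0.124,"grip": 8.5},
  {"x": 0,"y": 0,"z": 0,"twist": 0,"grip": 8.5},
])

```text
clock: 2.1
eef_pos: [0.529, 0.3805, 0.1585]
tool_rot: [-3.14, 0.001, 1.5]
force: [0.5, 0.6, 0.4]
opening: 0.0849
grasp_force: 0.0
```

```bash
python3 -c "
from h import *
go(.530,.381,.037,1.5028)"
```

```text
clock 2.1 tcp [0.529  0.3805 0.1585] yaw 1.4998 open 0.0849 f [0.5 0.6 0.4]
x 0.06 y 0.10 z 12.15 cm twist -0.003 (q6->0.60)
```

servo_tool([
  {"x": 0.06,"y": 0.1,"z": 3.0,"twist": 0,"grip": 8.5},
  {"x": 0,"y": 0,"z": 3.0,"twist": 0,"grip": 8.5},
  {"x": 0,"y": 0,"z": 3.0,"twist": 0,"grip": 7},
  {"x": 0,"y": 0,"z": 2.0,"twist": 0,"grip": 6},
  {"x": 0,"y": 0,"z": 1.0,"twist": 0,"grip": 5},
  {"x": 0,"y": 0,"z": 0.1,"twist": 0,"grip": 3},
  {"x": 0,"y": 0,"z": 0,"twist": 0,"grip": 3},
  {"x": 0,"y": 0,"z": 0,"twist": 0,"grip": 3},
  {"x": 0,"y": 0,"z": 0,"twist": 0,"grip": 3},
  {"x": 0,"y": 0,"z": 0,"twist": 0,"grip": 3},
  {"x": 0,"y": 0,"z": 0,"twist": 0,"grip": 3},
])

```text
clock: 3.02
eef_pos: [0.5296, 0.3797, 0.0373]
tool_rot: [-3.139, 0.003, 1.502]
force: [-0.1, -5.7, -9.1]
opening: 0.0349
grasp_force: 32.1
```

servo_tool([
  {"x": -0.45,"y": 0,"z": -0.45,"twist": 0,"grip": 3},
  {"x": -0.49,"y": 0,"z": -0.4,"twist": 0,"grip": 3},
  {"x": -0.54,"y": 0,"z": -0.35,"twist": 0,"grip": 3},
  {"x": -0.57,"y": 0,"z": -0.29,"twist": 0,"grip": 3},
  {"x": -0.59,"y": 0,"z": -0.23,"twist": 0,"grip": 3},
  {"x": -0.62,"y": 0,"z": -0.17,"twist": 0,"grip": 3},
  {"x": -0.63,"y": 0,"z": -0.1,"twist": 0,"grip": 3},
  {"x": -0.64,"y": 0,"z": -0.03,"twist": 0,"grip": 3},
  {"x": 0,"y": 0,"z": 0,"twist": 0,"grip": 3},
])

```text
clock: 3.77
eef_pos: [0.5269, 0.3369, 0.0615]
tool_rot: [3.141, -0.004, 1.502]
force: [-5.7, 1.4, -0.3]
opening: 0.0345
grasp_force: 30.6
```

servo_tool([
  {"x": -0.2,"y": 0,"z": 0.1,"twist": 0,"grip": 3},
  {"x": -0.2,"y": 0,"z": 0,"twist": 0,"grip": 3},
  {"x": -0.1,"y": 0,"z": 0,"twist": 0,"grip": 3},
  {"x": 0,"y": 0,"z": 0,"twist": 0,"grip": 3},
])

```text
clock: 4.1
eef_pos: [0.5267, 0.3337, 0.0616]
tool_rot: [3.14, -0.007, 1.503]
force: [-7.2, 3.5, 0.8]
opening: 0.0345
grasp_force: 30.9
```

servo_tool([
  {"x": -0.2,"y": 0,"z": 0,"twist": 0,"grip": 3},
  {"x": -0.2,"y": 0,"z": 0,"twist": 0,"grip": 3},
  {"x": 0,"y": 0,"z": 0,"twist": 0,"grip": 3},
])

```text
clock: 4.35
eef_pos: [0.5265, 0.3296, 0.0617]
tool_rot: [3.14, -0.007, 1.503]
force: [-6.7, 3.6, 1.5]
opening: 0.0346
grasp_force: 31.1
```

```bash
cat >> h.py <<'E'
def lugs():
    for n,roi in(("top",(120,140,235,245)),("scene",(255,100,375,200))):
        d=get(n); W,r,c=world(d)
        for m,a,p in comps(d,*LUG,5,roi): print(n,a,p.round(),np.nanmedian(W[m],0).round(4))
    return d
E
python3 -c "
from h import *
save(lugs(),'s1')
go(.526,.335,.055)"
```

```text
top 40 [180. 154.] [0.6566 0.2228 0.044 ]
top 39 [223. 198.] [0.5069 0.0754 0.0432]
top 48 [174. 236.] [0.3791 0.2395 0.0411]
scene 56 [288. 124.] [0.3834 0.2373 0.0398]
scene 30 [340. 124.] [0.5219 0.3337 0.0678]
scene 40 [280. 170.] [0.5098 0.0682 0.0449]
scene 38 [348. 171.] [0.6621 0.2149 0.0452]
clock 4.5 tcp [0.5265 0.3296 0.0617] yaw 1.5027 open 0.0349 f [-6.2  3.4  2.3]
x 0.53 y -0.09 z 0.67 cm twist 0.000 (q6->0.53)
```

servo_tool([
  {"x": -0.2,"y": 0,"z": 0,"twist": 0,"grip": 3},
  {"x": -0.2,"y": 0,"z": 0,"twist": 0,"grip": 3},
  {"x": 0,"y": 0,"z": 0,"twist": 0,"grip": 3},
])

```text
clock: 4.7
eef_pos: [0.5264, 0.3281, 0.0617]
tool_rot: [3.139, -0.012, 1.503]
force: [-6.0, 9.8, -0.7]
opening: 0.035
grasp_force: 30.9
```

View pics/s1.png

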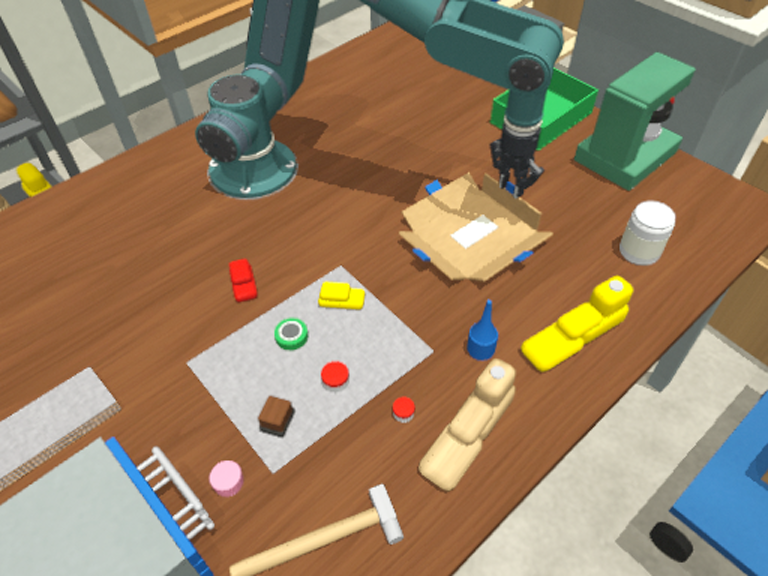

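The view shows the left panel standing with the gripper on its lug at (512,187), and the other panels still at about 42°. The force is rising, so the panel is at its stop.

servo_tool([
  {"x": -0.2,"y": 0,"z": 0,"twist": 0,"grip": 3},
  {"x": 0,"y": 0,"z": 0,"twist": 0,"grip": 3},
  {"x": 0,"y": 0,"z": 0,"twist": 0,"grip": 5},
  {"x": 0,"y": 0,"z": 0,"twist": 0,"grip": 6},
  {"x": 0,"y": 0,"z": 0,"twist": 0,"grip": 6},
  {"x": 0,"y": 0,"z": -2,"twist": 0,"grip": 6},
  {"x": 0,"y": 0,"z": -3.5,"twist": 0,"grip": 7},
  {"x": 0,"y": 0,"z": -3.5,"twist": 0,"grip": 8.5},
])

```text
clock: 5.37
eef_pos: [0.5262, 0.3199, 0.1481]
tool_rot: [-3.141, 0.001, 1.501]
force: [0.5, -0.5, 0.4]
opening: 0.0803
grasp_force: 0.0
```

servo_tool([
  {"x": -4.1,"y": -0.2,"z": 0,"twist": 0,"grip": 8.5},
  {"x": -4.1,"y": 0,"z": 0,"twist": 0,"grip": 8.5},
  {"x": -4.1,"y": 0,"z": 0,"twist": 0,"grip": 8.5},
  {"x": -4.1,"y": 0,"z": 0,"twist": 0,"grip": 8.5},
  {"x": -4.1,"y": 0,"z": 0,"twist": 0,"grip": 8.5},
  {"x": -4.1,"y": 0,"z": 0,"twist": 0,"grip": 8.5},
  {"x": -1.0,"y": 0,"z": 0,"twist": 0,"grip": 8.5},
  {"x": 0,"y": 0,"z": 0,"twist": 0,"grip": 8.5},
])

```text
clock: 6.03
eef_pos: [0.5072, 0.0623, 0.1491]
tool_rot: [3.138, 0.001, 1.496]
force: [-0.8, 0.5, -0.1]
opening: 0.0852
grasp_force: 0.0
```

```bash
python3 -c "
from h import *
lugs()
go(.507,.072,.034,1.5028)"
```

```text
top 42 [180. 154.] [0.6572 0.2224 0.0461]
top 13 [144. 193.] [0.5229 0.3371 0.0761]
top 48 [174. 236.] [0.379  0.2399 0.0406]
scene 50 [341. 126.] [0.5307 0.3322 0.0688]
scene 39 [280. 169.] [0.5095 0.0688 0.0437]
scene 38 [348. 171.] [0.6608 0.2153 0.0448]
clock 6.1 tcp [0.5072 0.0656 0.1486] yaw 1.5001 open 0.0853 f [-0.1  0.2  0.1]
x 0.64 y -0.07 z 11.46 cm twist -0.003 (q6->0.09)
```

servo_tool([
  {"x": 0.6,"y": -0.07,"z": 3.0,"twist": 0,"grip": 8.5},
  {"x": 0,"y": 0,"z": 3.0,"twist": 0,"grip": 8},
  {"x": 0,"y": 0,"z": 3.0,"twist": 0,"grip": 7},
  {"x": 0,"y": 0,"z": 2.0,"twist": 0,"grip": 6},
  {"x": 0,"y": 0,"z": 0.5,"twist": 0,"grip": 5},
  {"x": 0,"y": 0,"z": 0,"twist": 0,"grip": 3},
  {"x": 0,"y": 0,"z": 0,"twist": 0,"grip": 3},
  {"x": 0,"y": 0,"z": 0,"twist": 0,"grip": 3},
  {"x": 0,"y": 0,"z": 0,"twist": 0,"grip": 3},
  {"x": 0,"y": 0,"z": 0,"twist": 0,"grip": 3},
])

```text
clock: 6.97
eef_pos: [0.5088, 0.0742, 0.0337]
tool_rot: [3.136, -0.004, 1.503]
force: [5.9, 4.6, -9.0]
opening: 0.0349
grasp_force: 32.1
```

servo_tool([
  {"x": 0.45,"y": 0,"z": -0.47,"twist": 0,"grip": 3},
  {"x": 0.51,"y": 0,"z": -0.4,"twist": 0,"grip": 3},
  {"x": 0.55,"y": 0,"z": -0.35,"twist": 0,"grip": 3},
  {"x": 0.58,"y": 0,"z": -0.3,"twist": 0,"grip": 3},
  {"x": 0.62,"y": 0,"z": -0.22,"twist": 0,"grip": 3},
  {"x": 0.64,"y": 0,"z": -0.15,"twist": 0,"grip": 3},
  {"x": 0.66,"y": 0,"z": -0.08,"twist": 0,"grip": 3},
  {"x": 0.66,"y": 0,"z": 0,"twist": 0,"grip": 3},
  {"x": 0.4,"y": 0,"z": 0,"twist": 0,"grip": 3},
  {"x": 0.4,"y": 0,"z": 0,"twist": 0,"grip": 3},
  {"x": 0,"y": 0,"z": 0,"twist": 0,"grip": 3},
])

```text
clock: 7.88
eef_pos: [0.5125, 0.1265, 0.0568]
tool_rot: [3.135, 0.001, 1.503]
force: [-0.6, -3.4, 7.4]
opening: 0.0347
grasp_force: 29.2
```

servo_tool([
  {"x": 0.3,"y": 0,"z": 0,"twist": 0,"grip": 3},
  {"x": 0.3,"y": 0,"z": 0,"twist": 0,"grip": 3},
  {"x": 0,"y": 0,"z": 0,"twist": 0,"grip": 3},
])

```text
clock: 8.13
eef_pos: [0.5129, 0.1325, 0.0566]
tool_rot: [3.135, 0.001, 1.503]
force: [0.6, -2.9, 5.5]
opening: 0.0335
grasp_force: 29.2
```

servo_tool([
  {"x": 0.3,"y": 0,"z": 0,"twist": 0,"grip": 3},
  {"x": 0,"y": 0,"z": 0,"twist": 0,"grip": 3},
])

```text
clock: 8.3
eef_pos: [0.5129, 0.1333, 0.0565]
tool_rot: [3.135, 0.006, 1.503]
force: [-0.7, -10.2, 6.8]
opening: 0.0333
grasp_force: 29.9
```

```bash
python3 -c "
from h import *
lugs()
d=get('scene');save(d,'s2');cv2.imwrite('pics/s2c.png',cv2.resize(cv2.cvtColor(d['img'][90:210,240:400],cv2.COLOR_RGB2BGR),None,fx=4,fy=4,interpolation=cv2.INTER_CUBIC))
"
```

```text
top 43 [180. 154.] [0.6573 0.2219 0.0446]
top 15 [144. 192.] [0.5248 0.3362 0.0763]
scene 50 [341. 126.] [0.53   0.3327 0.0694]
scene 49 [293. 156.] [0.5141 0.1189 0.0691]
scene 38 [348. 171.] [0.661  0.2158 0.0455]
```

View pics/s2c.png

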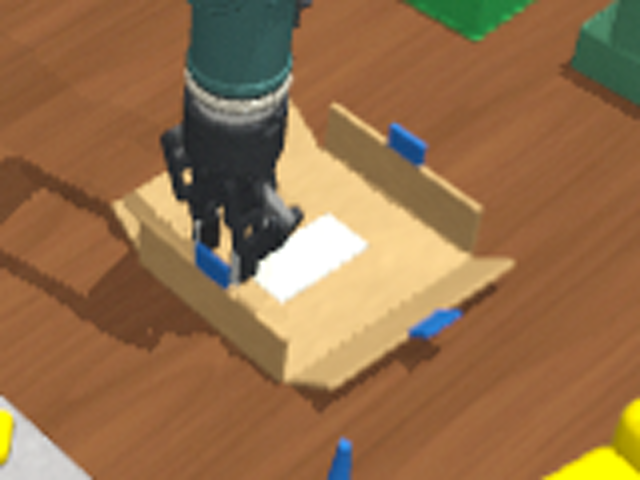

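The right panel is upright too, with its lug at (213,263) in the crop. The left panel still stands. Next is the back panel.

servo_tool([
  {"x": 0.2,"y": 0,"z": 0,"twist": 0,"grip": 3},
  {"x": 0,"y": 0,"z": 0,"twist": 0,"grip": 3},
  {"x": 0,"y": 0,"z": 0,"twist": 0,"grip": 5},
  {"x": 0,"y": 0,"z": 0,"twist": 0,"grip": 6},
  {"x": 0,"y": 0,"z": 0,"twist": 0,"grip": 6},
  {"x": 0,"y": 0,"z": -2,"twist": 0,"grip": 6},
  {"x": 0,"y": 0,"z": -3.5,"twist": 0,"grip": 7},
  {"x": 0,"y": 0,"z": -3.5,"twist": 0,"grip": 8.5},
  {"x": 0,"y": 0,"z": -1.5,"twist": 0,"grip": 8.5},
])

```text
clock: 9.2
eef_pos: [0.5127, 0.1386, 0.1629]
tool_rot: [3.134, -0.003, 1.503]
force: [1.0, -0.0, 1.4]
opening: 0.0847
grasp_force: 0.0
```

servo_tool([
  {"x": 2.4,"y": 3.7,"z": 0,"twist": -0.125,"grip": 8.5},
  {"x": 0,"y": 0,"z": 0,"twist": -0.124,"grip": 8.5},
  {"x": 0,"y": 0,"z": 0,"twist": -0.124,"grip": 8.5},
  {"x": 0,"y": 0,"z": 0,"twist": -0.124,"grip": 8.5},
  {"x": 0,"y": 0,"z": 0,"twist": -0.124,"grip": 8.5},
  {"x": 0,"y": 0,"z": 0,"twist": -0.124,"grip": 8.5},
  {"x": 0,"y": 0,"z": 0,"twist": -0.124,"grip": 8.5},
  {"x": 0,"y": 0,"z": 0,"twist": -0.124,"grip": 8.5},
  {"x": 0,"y": 0,"z": 0,"twist": -0.124,"grip": 8.5},
  {"x": 0,"y": 0,"z": 0,"twist": -0.124,"grip": 8.5},
  {"x": 0,"y": 0,"z": 0,"twist": -0.124,"grip": 8.5},
  {"x": 0,"y": 0,"z": 0,"twist": -0.124,"grip": 8.5},
])

```text
clock: 10.2
eef_pos: [0.547, 0.1585, 0.1575]
tool_rot: [3.141, -0.0, 2.998]
force: [-0.4, -0.8, 0.8]
opening: 0.0848
grasp_force: 0.0
```

```bash
python3 -c "
from h import *
go(.659,.220,.15,3.0736)"
```

```text
clock 10.2 tcp [0.547  0.1585 0.1575] yaw 2.9980 open 0.0848 f [-0.4 -0.8  0.8]
x -10.21 y 7.69 z 0.75 cm twist -0.076 (q6->-1.32)
```

servo_tool([
  {"x": -3.4,"y": 2.3,"z": 0.25,"twist": 0,"grip": 8.5},
  {"x": -3.4,"y": 2.3,"z": 0.25,"twist": 0,"grip": 8.5},
  {"x": -3.4,"y": 2.3,"z": 0.25,"twist": 0,"grip": 8.5},
  {"x": 0,"y": 0.8,"z": 0,"twist": -0.076,"grip": 8.5},
  {"x": 0,"y": 0,"z": 0,"twist": 0,"grip": 8.5},
])

```text
clock: 10.62
eef_pos: [0.6599, 0.2209, 0.1461]
tool_rot: [-3.142, -0.005, 3.071]
force: [0.0, -0.2, 0.5]
opening: 0.085
grasp_force: 0.0
```

```bash
python3 -c "
from h import *
go(.659,.220,.036,3.0736)"
```

```text
clock 10.6 tcp [0.6599 0.2209 0.1461] yaw 3.0705 open 0.0850 f [ 0.  -0.2  0.5]
x 0.08 y -0.10 z 11.01 cm twist -0.003 (q6->-1.26)
```

servo_tool([
  {"x": 0.08,"y": -0.1,"z": 3.0,"twist": 0,"grip": 8.5},
  {"x": 0,"y": 0,"z": 3.0,"twist": 0,"grip": 8},
  {"x": 0,"y": 0,"z": 3.0,"twist": 0,"grip": 7},
  {"x": 0,"y": 0,"z": 1.5,"twist": 0,"grip": 6},
  {"x": 0,"y": 0,"z": 0.5,"twist": 0,"grip": 5},
  {"x": 0,"y": 0,"z": 0,"twist": 0,"grip": 3},
  {"x": 0,"y": 0,"z": 0,"twist": 0,"grip": 3},
  {"x": 0,"y": 0,"z": 0,"twist": 0,"grip": 3},
  {"x": 0,"y": 0,"z": 0,"twist": 0,"grip": 3},
  {"x": 0,"y": 0,"z": 0,"twist": 0,"grip": 3},
])

```text
clock: 11.45
eef_pos: [0.6569, 0.2189, 0.0404]
tool_rot: [3.14, -0.003, 3.068]
force: [-4.1, 2.6, -5.5]
opening: 0.0342
grasp_force: 30.4
```

servo_tool([
  {"x": 0.45,"y": 0,"z": -0.45,"twist": 0,"grip": 3},
  {"x": 0.51,"y": 0,"z": -0.38,"twist": 0,"grip": 3},
  {"x": 0.55,"y": 0,"z": -0.33,"twist": 0,"grip": 3},
  {"x": 0.58,"y": 0,"z": -0.28,"twist": 0,"grip": 3},
  {"x": 0.62,"y": 0,"z": -0.22,"twist": 0,"grip": 3},
  {"x": 0.64,"y": 0,"z": -0.15,"twist": 0,"grip": 3},
  {"x": 0.66,"y": 0,"z": -0.08,"twist": 0,"grip": 3},
  {"x": 0.66,"y": 0,"z": 0,"twist": 0,"grip": 3},
  {"x": 0.4,"y": 0,"z": 0,"twist": 0,"grip": 3},
  {"x": 0.4,"y": 0,"z": 0,"twist": 0,"grip": 3},
  {"x": 0,"y": 0,"z": 0,"twist": 0,"grip": 3},
])

```text
clock: 12.37
eef_pos: [0.6084, 0.2222, 0.0656]
tool_rot: [3.138, 0.014, 3.067]
force: [2.5, 2.4, 7.1]
opening: 0.0336
grasp_force: 29.4
```

servo_tool([
  {"x": 0.2,"y": 0,"z": 0,"twist": 0,"grip": 3},
  {"x": 0,"y": 0,"z": 0,"twist": 0,"grip": 3},
])

```text
clock: 12.53
eef_pos: [0.6068, 0.2224, 0.0656]
tool_rot: [3.137, 0.014, 3.066]
force: [2.7, 1.7, 6.6]
opening: 0.0336
grasp_force: 29.1
```

servo_tool([
  {"x": 0.3,"y": 0,"z": 0.1,"twist": 0,"grip": 3},
  {"x": 0.3,"y": 0,"z": 0.1,"twist": 0,"grip": 3},
  {"x": 0,"y": 0,"z": 0,"twist": 0,"grip": 3},
])

```text
clock: 12.78
eef_pos: [0.6021, 0.2227, 0.0655]
tool_rot: [3.137, 0.018, 3.067]
force: [3.2, 2.5, 11.7]
opening: 0.0331
grasp_force: 28.7
```

```bash
python3 -c "
from h import *
lugs()
"
```

```text
top 8 [208. 196.] [0.5108 0.1224 0.0755]
scene 55 [288. 124.] [0.3821 0.2368 0.04  ]
scene 38 [339. 156.] [0.6154 0.2201 0.0695]
scene 44 [293. 156.] [0.5158 0.1184 0.0672]
```

servo_tool([
  {"x": 0.3,"y": 0,"z": 0.1,"twist": 0,"grip": 3},
  {"x": 0.2,"y": 0,"z": 0,"twist": 0,"grip": 3},
  {"x": 0,"y": 0,"z": 0,"twist": 0,"grip": 3},
])

```text
clock: 13.13
eef_pos: [0.5985, 0.2231, 0.0652]
tool_rot: [3.136, 0.021, 3.065]
force: [4.2, 0.8, 12.1]
opening: 0.0334
grasp_force: 28.9
```

servo_tool([
  {"x": 0.3,"y": 0,"z": 0,"twist": 0,"grip": 3},
  {"x": 0,"y": 0,"z": 0,"twist": 0,"grip": 3},
  {"x": 0,"y": 0,"z": 0,"twist": 0,"grip": 3},
])

```text
clock: 13.38
eef_pos: [0.5982, 0.2231, 0.0653]
tool_rot: [3.135, 0.027, 3.065]
force: [11.6, 1.8, 7.9]
opening: 0.033
grasp_force: 29.7
```

```bash
python3 -c "
from h import *
lugs()
d=get('scene');cv2.imwrite('pics/s3c.png',cv2.resize(cv2.cvtColor(d['img'][90:210,240:400],cv2.COLOR_RGB2BGR),None,fx=4,fy=4,interpolation=cv2.INTER_CUBIC))
"
```

```text
top 8 [208. 196.] [0.5104 0.1227 0.0741]
scene 55 [288. 124.] [0.3834 0.2356 0.04  ]
scene 41 [338. 156.] [0.6126 0.22   0.0695]
scene 44 [293. 156.] [0.5152 0.1185 0.0673]
```

View pics/s3c.png

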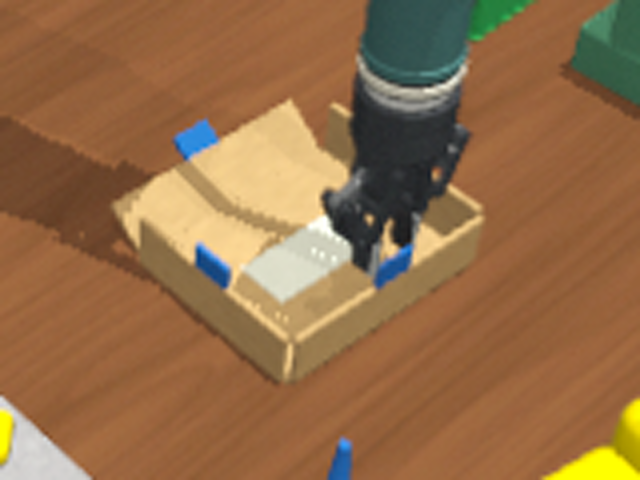

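The back panel is upright with its lug at (393,266) in the crop, and only the front panel is left.

servo_tool([
  {"x": 0.2,"y": 0,"z": 0,"twist": 0,"grip": 3},
  {"x": 0,"y": 0,"z": 0,"twist": 0,"grip": 3},
  {"x": 0,"y": 0,"z": 0,"twist": 0,"grip": 5},
  {"x": 0,"y": 0,"z": 0,"twist": 0,"grip": 6},
  {"x": 0,"y": 0,"z": 0,"twist": 0,"grip": 6},
  {"x": 0,"y": 0,"z": -2,"twist": 0,"grip": 6},
  {"x": 0,"y": 0,"z": -3.5,"twist": 0,"grip": 7},
  {"x": 0,"y": 0,"z": -3.5,"twist": 0,"grip": 8.5},
])

```text
clock: 14.2
eef_pos: [0.584, 0.2219, 0.144]
tool_rot: [-3.138, -0.006, 3.066]
force: [0.4, 0.3, -0.4]
opening: 0.0801
grasp_force: 0.0
```

servo_tool([
  {"x": 4.1,"y": 0,"z": 0,"twist": 0,"grip": 8.5},
  {"x": 4.1,"y": 0,"z": 0,"twist": 0,"grip": 8.5},
  {"x": 4.1,"y": 0,"z": 0,"twist": 0,"grip": 8.5},
  {"x": 4.1,"y": 0,"z": 0,"twist": 0,"grip": 8.5},
  {"x": 4.1,"y": 0,"z": 0,"twist": 0,"grip": 8.5},
  {"x": 0.5,"y": 0,"z": 0,"twist": 0,"grip": 8.5},
  {"x": 0,"y": 0,"z": 0,"twist": 0,"grip": 8.5},
])

```text
clock: 14.78
eef_pos: [0.3741, 0.2382, 0.1452]
tool_rot: [-3.141, -0.001, 3.069]
force: [1.5, -0.1, -0.4]
opening: 0.0848
grasp_force: 0.0
```

```bash
python3 -c "
from h import *
go(.381,.238,.032,3.0736)"
```

```text
clock 14.8 tcp [0.3741 0.2382 0.1452] yaw 3.0691 open 0.0848 f [ 1.5 -0.1 -0.4]
x -0.69 y 0.03 z 11.32 cm twist -0.005 (q6->-1.06)
```

servo_tool([
  {"x": -0.7,"y": 0.03,"z": 3.0,"twist": 0,"grip": 8.5},
  {"x": 0,"y": 0,"z": 3.0,"twist": 0,"grip": 8},
  {"x": 0,"y": 0,"z": 3.0,"twist": 0,"grip": 7},
  {"x": 0,"y": 0,"z": 1.8,"twist": 0,"grip": 6},
  {"x": 0,"y": 0,"z": 0.6,"twist": 0,"grip": 5},
  {"x": 0,"y": 0,"z": 0,"twist": 0,"grip": 3},
  {"x": 0,"y": 0,"z": 0,"twist": 0,"grip": 3},
  {"x": 0,"y": 0,"z": 0,"twist": 0,"grip": 3},
  {"x": 0,"y": 0,"z": 0,"twist": 0,"grip": 3},
  {"x": 0,"y": 0,"z": 0,"twist": 0,"grip": 3},
])

```text
clock: 15.62
eef_pos: [0.3838, 0.2376, 0.0317]
tool_rot: [-3.14, -0.0, 3.067]
force: [-2.8, -4.4, -1.3]
opening: 0.0348
grasp_force: 30.0
```

servo_tool([
  {"x": -0.4,"y": 0,"z": -0.5,"twist": 0,"grip": 3},
  {"x": -0.48,"y": 0,"z": -0.42,"twist": 0,"grip": 3},
  {"x": -0.54,"y": 0,"z": -0.35,"twist": 0,"grip": 3},
  {"x": -0.58,"y": 0,"z": -0.3,"twist": 0,"grip": 3},
  {"x": -0.62,"y": 0,"z": -0.22,"twist": 0,"grip": 3},
  {"x": -0.64,"y": 0,"z": -0.15,"twist": 0,"grip": 3},
  {"x": -0.66,"y": 0,"z": -0.08,"twist": 0,"grip": 3},
  {"x": -0.66,"y": 0,"z": 0,"twist": 0,"grip": 3},
  {"x": -0.4,"y": 0,"z": 0,"twist": 0,"grip": 3},
  {"x": -0.4,"y": 0,"z": 0,"twist": 0,"grip": 3},
  {"x": 0,"y": 0,"z": 0,"twist": 0,"grip": 3},
])

```text
clock: 16.53
eef_pos: [0.441, 0.2355, 0.0543]
tool_rot: [3.137, 0.007, 3.066]
force: [-0.7, 0.7, -0.0]
opening: 0.0298
grasp_force: 0.0
```

servo_tool([
  {"x": -0.3,"y": 0,"z": 0,"twist": 0,"grip": 3},
  {"x": -0.2,"y": 0,"z": 0,"twist": 0,"grip": 3},
  {"x": 0,"y": 0,"z": 0,"twist": 0,"grip": 3},
])

```text
clock: 16.78
eef_pos: [0.4433, 0.2344, 0.0522]
tool_rot: [3.141, 0.001, 3.067]
force: [-0.6, -0.6, -0.6]
opening: 0.0299
grasp_force: 0.0
```

servo_tool([
  {"x": -0.5,"y": 0,"z": -2,"twist": 0,"grip": 3},
  {"x": 0,"y": 0,"z": -3.5,"twist": 0,"grip": 3},
  {"x": 0,"y": 0,"z": -4,"twist": 0,"grip": 5},
  {"x": -4,"y": 0,"z": -1,"twist": 0,"grip": 8.5},
  {"x": -4,"y": 0,"z": 0,"twist": 0,"grip": 8.5},
  {"x": -4,"y": 0,"z": 0,"twist": 0,"grip": 8.5},
  {"x": 0,"y": 0,"z": 0,"twist": 0,"grip": 8.5},
])

```text
clock: 17.37
eef_pos: [0.5728, 0.2234, 0.154]
tool_rot: [-3.141, 0.001, 3.064]
force: [-1.0, -0.2, -1.7]
opening: 0.0848
grasp_force: 0.0
```

```bash
python3 -c "
from h import *
d=lugs()
go(.38,.238,.032,3.0736)
cv2.imwrite('pics/s4c.png',cv2.resize(cv2.cvtColor(d['img'][90:210,240:400],cv2.COLOR_RGB2BGR),None,fx=4,fy=4,interpolation=cv2.INTER_CUBIC))
"
```

```text
top 6 [180. 168.] [0.6062 0.2185 0.0773]
top 17 [144. 192.] [0.5262 0.3366 0.0756]
top 8 [208. 196.] [0.5102 0.1223 0.0783]
scene 45 [298. 125.] [0.4267 0.2343 0.0674]
scene 50 [341. 126.] [0.5306 0.3325 0.0693]
scene 45 [293. 156.] [0.5157 0.1184 0.0684]
scene 35 [338. 156.] [0.6128 0.2221 0.0669]
clock 17.5 tcp [0.5676 0.2243 0.1548] yaw 3.0657 open 0.0851 f [-0.8  0.  -1. ]
x 18.81 y -0.06 z 12.28 cm twist -0.008 (q6->-1.22)
```

View pics/s4c.png

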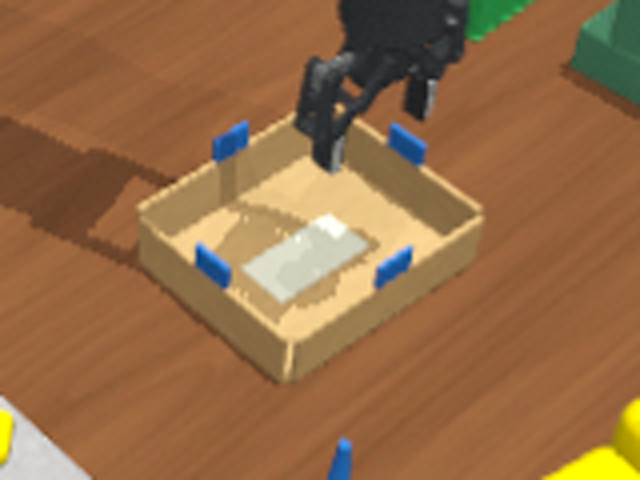

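The front panel is almost upright (lug at (231,141) in the crop), but the fingers slipped off before the stop. I'll push it home from outside with the fingers shut.

servo_tool([
  {"x": 4,"y": 0,"z": 0,"twist": 0,"grip": 6},
  {"x": 4,"y": 0,"z": 0,"twist": 0,"grip": 4},
  {"x": 4,"y": 0,"z": 0,"twist": 0,"grip": 2},
  {"x": 4,"y": 0,"z": 0,"twist": 0,"grip": 0},
  {"x": 2.3,"y": 0,"z": 2,"twist": 0,"grip": 0},
  {"x": 0,"y": 0,"z": 4,"twist": 0,"grip": 0},
  {"x": 0,"y": 0,"z": 3.5,"twist": 0,"grip": 0},
  {"x": 0,"y": 0,"z": 0,"twist": 0,"grip": 0},
  {"x": 0,"y": 0,"z": 0,"twist": 0,"grip": 0},
])

```text
clock: 18.22
eef_pos: [0.3819, 0.2377, 0.0607]
tool_rot: [-3.14, -0.004, 3.068]
force: [0.5, 0.5, 0.2]
opening: -0.0002
grasp_force: 0.0
```

servo_tool([
  {"x": -0.5,"y": 0,"z": 0,"twist": 0,"grip": 0},
  {"x": -0.5,"y": 0,"z": 0,"twist": 0,"grip": 0},
  {"x": -0.4,"y": 0,"z": 0,"twist": 0,"grip": 0},
  {"x": 0,"y": 0,"z": 0,"twist": 0,"grip": 0},
])

```text
clock: 18.55
eef_pos: [0.4012, 0.2377, 0.064]
tool_rot: [3.14, 0.004, 3.066]
force: [0.5, -0.0, 0.3]
opening: 0.0001
grasp_force: 0.0
```

servo_tool([
  {"x": -0.3,"y": 0,"z": 0,"twist": 0,"grip": 0},
  {"x": -0.3,"y": 0,"z": 0,"twist": 0,"grip": 0},
  {"x": 0,"y": 0,"z": 0,"twist": 0,"grip": 0},
])

```text
clock: 18.8
eef_pos: [0.4054, 0.2368, 0.0621]
tool_rot: [3.141, 0.001, 3.066]
force: [0.1, 0.4, -0.2]
opening: -0.0
grasp_force: 0.0
```

servo_tool([
  {"x": -0.3,"y": 0,"z": 0,"twist": 0,"grip": 0},
  {"x": -0.3,"y": 0,"z": 0,"twist": 0,"grip": 0},
  {"x": -0.3,"y": 0,"z": 0,"twist": 0,"grip": 0},
  {"x": 0,"y": 0,"z": 0,"twist": 0,"grip": 0},
])

```text
clock: 19.13
eef_pos: [0.4139, 0.2361, 0.0617]
tool_rot: [3.142, -0.0, 3.067]
force: [-0.1, 0.3, -0.0]
opening: 0.0001
grasp_force: 0.1
```

servo_tool([
  {"x": -0.2,"y": 0,"z": 0,"twist": 0,"grip": 0},
  {"x": -0.2,"y": 0,"z": 0,"twist": 0,"grip": 0},
  {"x": 0,"y": 0,"z": 0,"twist": 0,"grip": 0},
])

```text
clock: 19.38
eef_pos: [0.4158, 0.2359, 0.0617]
tool_rot: [-3.141, -0.005, 3.067]
force: [-6.6, -0.5, 4.7]
opening: -0.0
grasp_force: 3.2
```

servo_tool([
  {"x": -0.3,"y": 0,"z": 0,"twist": 0,"grip": 0},
  {"x": 0,"y": 0,"z": 0,"twist": 0,"grip": 0},
  {"x": 0,"y": 0,"z": 0,"twist": 0,"grip": 0},
])

```text
clock: 19.63
eef_pos: [0.4159, 0.2359, 0.0616]
tool_rot: [-3.141, -0.011, 3.067]
force: [-13.7, 0.0, 9.9]
opening: 0.0003
grasp_force: 7.0
```

servo_tool([
  {"x": -0.3,"y": 0,"z": 0,"twist": 0,"grip": 0},
  {"x": 0,"y": 0,"z": 0,"twist": 0,"grip": 0},
  {"x": 0,"y": 0,"z": 0,"twist": 0,"grip": 0},
])

```text
clock: 19.88
eef_pos: [0.4161, 0.2359, 0.0616]
tool_rot: [-3.14, -0.018, 3.068]
force: [-21.6, -0.2, 15.2]
opening: 0.0001
grasp_force: 11.0
```

Stop reached at 21 N. I'll back off and check everything.

servo_tool([
  {"x": 2,"y": 0,"z": 0,"twist": 0,"grip": 0},
  {"x": 2,"y": 0,"z": -2,"twist": 0,"grip": 0},
  {"x": 0,"y": 0,"z": -4,"twist": 0,"grip": 4},
  {"x": 0,"y": 0,"z": -4,"twist": 0,"grip": 7},
  {"x": 0,"y": 0,"z": 0,"twist": 0,"grip": 7},
])

```text
clock: 20.3
eef_pos: [0.3879, 0.2404, 0.1708]
tool_rot: [3.133, 0.015, 3.067]
force: [1.0, 0.6, 1.8]
opening: 0.0358
grasp_force: 0.0
```

```bash
cat >> h.py <<'E'
def parts(d=None):
    d=d or get("top"); W,r,c=world(d)
    hm=((W[...,2]>.012)&(W[...,2]<.1)).astype(np.uint8); k=np.zeros_like(hm); k[145:240,255:372]=1; hm*=k
    n,l,s,ce=cv2.connectedComponentsWithStats(hm)
    for i in range(1,n):
        if s[i,4]<40: continue
        m=l==i; q=W[m]; C=np.cov((q[:,:2]*1000).T); a,b=cv2.minAreaRect((q[:,:2]*1000).astype(np.float32))[:2]
        print(ce[i].round(),s[i,4],"z %.3f"%np.percentile(q[:,2],90),"rgb",d["img"][m].mean(0).round(),"rect",np.round(a,1),np.round(b,1),cv2.minAreaRect((q[:,:2]*1000).astype(np.float32))[2],"axis %.1f"%np.degrees(.5*np.arctan2(2*C[0,1],C[0,0]-C[1,1])))
E
python3 -c "
from h import *
lugs();parts()
go(.464,-.1075,.12,.71)"
```

```text
top 6 [180. 168.] [0.6067 0.2193 0.0733]
top 13 [144. 193.] [0.5226 0.3372 0.0755]
scene 43 [299. 126.] [0.4318 0.2323 0.0691]
scene 50 [341. 126.] [0.5295 0.3321 0.0695]
scene 44 [293. 156.] [0.5153 0.1185 0.0679]
scene 35 [338. 156.] [0.613  0.2213 0.0677]
[315. 171.] 177 z 0.037 rgb [249. 112.  99.] rect [ 599.2 -238.2] [48.5 49.2] 87.79456329345703 axis -24.5
[352. 173.] 225 z 0.050 rgb [150. 109.  85.] rect [ 589.7 -362. ] [45.8 51.6] 30.3225154876709 axis -61.6
[277. 211.] 352 z 0.045 rgb [247. 244.  49.] rect [ 464.7 -106.8] [93.1 45.8] 40.88896179199219 axis 39.5
[314. 210.] 274 z 0.030 rgb [169. 216. 178.] rect [ 464.4 -235.8] [58.3 59. ] 0.19292770326137543 axis -35.6
clock 20.4 tcp [0.3842 0.2385 0.1624] yaw 3.0668 open 0.0580 f [-0.2  0.2 -0.4]
x -10.55 y -33.91 z 4.24 cm twist -0.785 (q6->-1.85)
```

servo_tool([
  {"x": -1.17,"y": -3.77,"z": 0,"twist": 0,"grip": 7},
  {"x": -1.17,"y": -3.77,"z": 0,"twist": 0,"grip": 7},
  {"x": -1.17,"y": -3.77,"z": 0,"twist": 0,"grip": 7},
  {"x": -1.17,"y": -3.77,"z": 0,"twist": 0,"grip": 7},
  {"x": -1.17,"y": -3.77,"z": 0,"twist": 0,"grip": 7},
  {"x": -1.17,"y": -3.77,"z": 0,"twist": 0,"grip": 7},
  {"x": -1.17,"y": -3.77,"z": 0,"twist": 0,"grip": 7},
  {"x": -1.17,"y": -3.77,"z": 0,"twist": 0,"grip": 7},
  {"x": -1.17,"y": -3.77,"z": 0,"twist": 0,"grip": 7},
  {"x": 0,"y": 0,"z": 0,"twist": 0.124,"grip": 7},
  {"x": 0,"y": 0,"z": 0,"twist": 0.124,"grip": 7},
  {"x": 0,"y": 0,"z": 0,"twist": 0.124,"grip": 7},
])

```text
clock: 21.45
eef_pos: [0.4622, -0.1089, 0.1591]
tool_rot: [-3.141, -0.005, 2.686]
force: [0.8, 0.4, 0.0]
opening: 0.0701
grasp_force: 0.0
```

servo_tool([
  {"x": 0,"y": 0,"z": 0,"twist": 0.124,"grip": 7},
  {"x": 0,"y": 0,"z": 0,"twist": 0.124,"grip": 7},
  {"x": 0,"y": 0,"z": 0,"twist": 0.124,"grip": 7},
  {"x": 0,"y": 0,"z": 0,"twist": 0.124,"grip": 7},
  {"x": 0,"y": 0,"z": 0,"twist": 0.124,"grip": 7},
  {"x": 0,"y": 0,"z": 0,"twist": 0.124,"grip": 7},
  {"x": 0,"y": 0,"z": 0,"twist": 0.124,"grip": 7},
  {"x": 0,"y": 0,"z": 0,"twist": 0.124,"grip": 7},
  {"x": 0,"y": 0,"z": 0,"twist": 0.124,"grip": 7},
  {"x": 0,"y": 0,"z": 0,"twist": 0.124,"grip": 7},
  {"x": 0,"y": 0,"z": 0,"twist": 0.124,"grip": 7},
  {"x": 0,"y": 0,"z": 0,"twist": 0.124,"grip": 7},
])

```text
clock: 22.45
eef_pos: [0.4622, -0.1077, 0.1593]
tool_rot: [-3.137, 0.0, 1.2]
force: [-0.2, -0.6, 0.4]
opening: 0.0699
grasp_force: 0.0
```

servo_tool([
  {"x": 0,"y": 0,"z": 2,"twist": 0.124,"grip": 7},
  {"x": 0,"y": 0,"z": 2,"twist": 0.124,"grip": 7},
  {"x": 0,"y": 0,"z": 0,"twist": 0.124,"grip": 7},
  {"x": 0,"y": 0,"z": 0,"twist": 0.124,"grip": 7},
  {"x": 0,"y": 0,"z": 0,"twist": 0,"grip": 7},
])

```text
clock: 22.87
eef_pos: [0.4618, -0.1075, 0.1189]
tool_rot: [-3.137, 0.003, 0.709]
force: [-0.2, -0.9, -0.3]
opening: 0.07
grasp_force: 0.0
```

```bash
python3 -c "
from h import *
go(.4635,-.108,.011,.71)
d=get('scene'); W,r,c=world(d)
for m,a,p in comps(d,(22,150,80),(32,255,255),30,(190,170,270,220)):
    q=W[m]; print(a,p,cv2.minAreaRect((q[:,:2]*1000).astype(np.float32)))"
```

```text
clock 22.9 tcp [ 0.4618 -0.1075  0.1189] yaw 0.7086 open 0.0700 f [-0.2 -0.9 -0.3]
x 0.10 y 0.15 z 10.79 cm twist -0.001 (q6->0.51)
451 [226.79379157 197.11086475] ((470.16400146484375, -114.61963653564453), (89.47149658203125, 43.43670654296875), 43.68589782714844)
```

servo_tool([
  {"x": 0.1,"y": 0.1,"z": 3,"twist": 0,"grip": 7},
  {"x": 0,"y": 0,"z": 3,"twist": 0,"grip": 7},
  {"x": 0,"y": 0,"z": 3,"twist": 0,"grip": 7},
  {"x": 0,"y": 0,"z": 1.7,"twist": 0,"grip": 7},
  {"x": 0,"y": 0,"z": 0,"twist": 0,"grip": 5},
  {"x": 0,"y": 0,"z": 0,"twist": 0,"grip": 4},
  {"x": 0,"y": 0,"z": 0,"twist": 0,"grip": 4},
  {"x": 0,"y": 0,"z": 0,"twist": 0,"grip": 3.5},
  {"x": 0,"y": 0,"z": 0,"twist": 0,"grip": 3.5},
], newtons=40)

```text
clock: 23.67
eef_pos: [0.4658, -0.1083, 0.0163]
tool_rot: [3.139, -0.002, 0.711]
force: [-0.1, -0.4, -0.9]
opening: 0.0448
grasp_force: 44.3
```

servo_tool([
  {"x": 0,"y": 0,"z": -2,"twist": 0,"grip": 3.5},
  {"x": 0,"y": 0,"z": -4,"twist": 0,"grip": 3.5},
  {"x": 0,"y": 0,"z": -4,"twist": 0,"grip": 3.5},
  {"x": 0,"y": 0,"z": -4,"twist": 0,"grip": 3.5},
  {"x": 0,"y": 0,"z": 0,"twist": 0.124,"grip": 3.5},
  {"x": 0,"y": 0,"z": 0,"twist": 0.124,"grip": 3.5},
  {"x": 0,"y": 0,"z": 0,"twist": 0.124,"grip": 3.5},
  {"x": 0,"y": 0,"z": 0,"twist": 0.124,"grip": 3.5},
  {"x": 0,"y": 0,"z": 0,"twist": 0.124,"grip": 3.5},
  {"x": 0,"y": 0,"z": 0,"twist": 0.124,"grip": 3.5},
  {"x": 0,"y": 0,"z": 0,"twist": 0.034,"grip": 3.5},
])

```text
clock: 24.58
eef_pos: [0.4649, -0.108, 0.1559]
tool_rot: [3.141, -0.002, -0.071]
force: [0.6, -0.4, -1.9]
opening: 0.0446
grasp_force: 44.4
```

```bash
python3 -c "
from h import *
C=np.array([.5185,.2285]);X=np.array([.9977,-.068]);Y=np.array([.068,.9977])
p=C+.057*Y; print(p); go(*p,.15,-.068)"
```

```text
[0.522376  0.2853689]
clock 24.6 tcp [ 0.4649 -0.108   0.1559] yaw -0.0715 open 0.0446 f [ 0.6 -0.4 -1.9]
x 2.92 y -39.65 z 0.59 cm twist -0.003 (q6->1.29)
```

servo_tool([
  {"x": 0.29,"y": -3.96,"z": 0,"twist": 0,"grip": 3.5},
  {"x": 0.29,"y": -3.96,"z": 0,"twist": 0,"grip": 3.5},
  {"x": 0.29,"y": -3.96,"z": 0,"twist": 0,"grip": 3.5},
  {"x": 0.29,"y": -3.96,"z": 0,"twist": 0,"grip": 3.5},
  {"x": 0.29,"y": -3.96,"z": 0,"twist": 0,"grip": 3.5},
  {"x": 0.29,"y": -3.96,"z": 0,"twist": 0,"grip": 3.5},
  {"x": 0.29,"y": -3.96,"z": 0,"twist": 0,"grip": 3.5},
  {"x": 0.29,"y": -3.96,"z": 0,"twist": 0,"grip": 3.5},
  {"x": 0.29,"y": -3.96,"z": 0,"twist": 0,"grip": 3.5},
  {"x": 0.29,"y": -3.96,"z": 0,"twist": 0,"grip": 3.5},
  {"x": 0,"y": 0,"z": 0,"twist": 0,"grip": 3.5},
  {"x": 0,"y": 0,"z": 0,"twist": 0,"grip": 3.5},
])

```text
clock: 25.58
eef_pos: [0.52, 0.2873, 0.1551]
tool_rot: [-3.141, -0.0, -0.063]
force: [-0.2, -0.9, -2.3]
opening: 0.045
grasp_force: 44.4
```

```bash
python3 -c "
from h import *
C=np.array([.519,.2285]);X=np.array([.9977,-.068]);Y=np.array([.068,.9977])
p=C+.057*Y; print(p); go(*p,.018,-.068)
d=get('scene');save(d,'s5');cv2.imwrite('pics/s5c.png',cv2.resize(cv2.cvtColor(d['img'][60:210,240:400],cv2.COLOR_RGB2BGR),None,fx=4,fy=4,interpolation=cv2.INTER_CUBIC))"
```

```text
[0.522876  0.2853689]
clock 25.6 tcp [0.52   0.2873 0.1551] yaw -0.0630 open 0.0450 f [-0.2 -0.9 -2.3]
x 0.30 y 0.18 z 13.71 cm twist 0.005 (q6->2.05)
```

View pics/s5c.png

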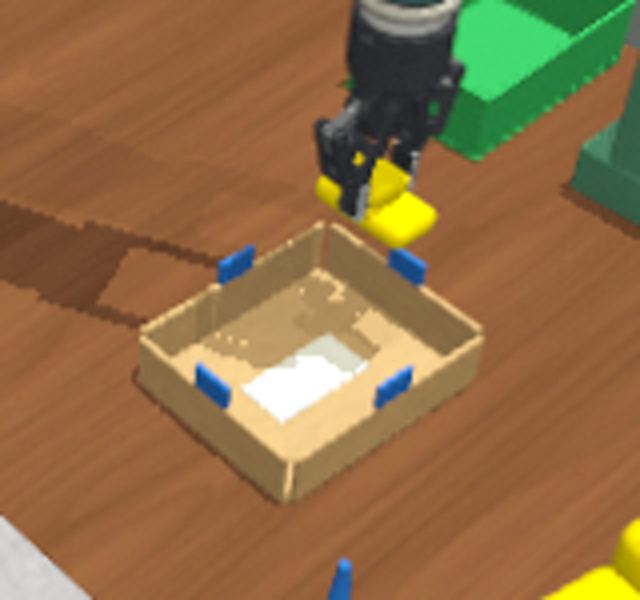

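The toe form hangs level over the tray, parallel to its x, and all four panels stand upright. I'll lower it.

servo_tool([
  {"x": 0.3,"y": 0.2,"z": 3.5,"twist": 0,"grip": 3.5},
  {"x": 0,"y": 0.1,"z": 3.5,"twist": 0,"grip": 3.5},
  {"x": 0,"y": 0,"z": 3,"twist": 0,"grip": 3.5},
  {"x": 0,"y": 0,"z": 2,"twist": 0,"grip": 3.5},
  {"x": 0,"y": 0,"z": 1.2,"twist": 0,"grip": 3.5},
  {"x": 0,"y": 0,"z": 0.5,"twist": 0,"grip": 3.5},
  {"x": 0,"y": 0,"z": 0,"twist": 0,"grip": 3.5},
])

```text
clock: 26.22
eef_pos: [0.5229, 0.2806, 0.0174]
tool_rot: [3.14, 0.001, -0.069]
force: [-0.1, -1.9, -1.4]
opening: 0.0445
grasp_force: 44.4
```

servo_tool([
  {"x": 0,"y": 0,"z": 0,"twist": 0,"grip": 5.4},
  {"x": 0,"y": 0,"z": 0,"twist": 0,"grip": 5.5},
  {"x": 0,"y": 0,"z": 0,"twist": 0,"grip": 5.5},
  {"x": 0,"y": 0,"z": -2,"twist": 0,"grip": 5.5},
  {"x": 0,"y": 0,"z": -4,"twist": 0,"grip": 5.5},
  {"x": 0,"y": 0,"z": -4,"twist": 0,"grip": 5.5},
  {"x": 0,"y": 0,"z": -3,"twist": 0,"grip": 7},
])

```text
clock: 26.8
eef_pos: [0.5243, 0.2832, 0.1531]
tool_rot: [-3.138, -0.006, -0.067]
force: [0.8, 0.7, 1.6]
opening: 0.0654
grasp_force: 0.0
```

```bash
python3 -c "
from h import *
d=get('scene');W,r,c=world(d)
for m,a,p in comps(d,(22,150,80),(32,255,255),20,(255,100,375,200)): print(a,np.nanmedian(W[m],0))
parts()
go(.590,-.3625,.16)"
```

```text
398 [0.53107314 0.26908003 0.02739028]
[315. 171.] 177 z 0.037 rgb [249. 113. 101.] rect [ 598.6 -237.9] [48.7 48.2] 1.488220453262329 axis -15.4
[352. 174.] 227 z 0.050 rgb [151. 110.  86.] rect [ 589.5 -362.1] [45.3 52.8] 30.819198608398438 axis -58.7
[314. 210.] 278 z 0.029 rgb [170. 217. 179.] rect [ 464.4 -234.9] [61.  58.3] 89.10874938964844 axis 81.2
clock 26.9 tcp [0.5273 0.2845 0.1582] yaw -0.0666 open 0.0701 f [1.1 0.4 0.3]
x 10.56 y 64.14 z -0.18 cm twist 0.000 (q6->2.04)
```

servo_tool([
  {"x": 0.66,"y": 4.0,"z": 0,"twist": 0,"grip": 8.5},
  {"x": 0.66,"y": 4.0,"z": 0,"twist": 0,"grip": 8.5},
  {"x": 0.66,"y": 4.0,"z": 0,"twist": 0,"grip": 8.5},
  {"x": 0.66,"y": 4.0,"z": 0,"twist": 0,"grip": 8.5},
  {"x": 0.66,"y": 4.0,"z": 0,"twist": 0,"grip": 8.5},
  {"x": 0.66,"y": 4.0,"z": 0,"twist": 0,"grip": 8.5},
  {"x": 0.66,"y": 4.0,"z": 0,"twist": 0,"grip": 8.5},
  {"x": 0.66,"y": 4.0,"z": 0,"twist": 0,"grip": 8.5},
  {"x": 0.66,"y": 4.0,"z": 0,"twist": 0,"grip": 8.5},
  {"x": 0.66,"y": 4.0,"z": 0,"twist": 0,"grip": 8.5},
  {"x": 0.66,"y": 4.0,"z": 0,"twist": 0,"grip": 8.5},
  {"x": 0.66,"y": 4.0,"z": 0,"twist": 0,"grip": 8.5},
])

```text
clock: 27.9
eef_pos: [0.5702, -0.204, 0.1487]
tool_rot: [3.142, -0.002, -0.067]
force: [0.2, 0.5, 0.6]
opening: 0.0851
grasp_force: 0.0
```

servo_tool([
  {"x": 0.66,"y": 4.0,"z": 0,"twist": 0,"grip": 8.5},
  {"x": 0.66,"y": 4.0,"z": 0,"twist": 0,"grip": 8.5},
  {"x": 0.66,"y": 4.0,"z": 0,"twist": 0,"grip": 8.5},
  {"x": 0.66,"y": 4.0,"z": 0,"twist": 0,"grip": 8.5},
  {"x": 0,"y": 0,"z": 0,"twist": -0.12,"grip": 8.5},
  {"x": 0,"y": 0,"z": 0,"twist": -0.12,"grip": 8.5},
  {"x": 0,"y": 0,"z": 0,"twist": -0.12,"grip": 8.5},
  {"x": 0,"y": 0,"z": 0,"twist": -0.12,"grip": 8.5},
  {"x": 0,"y": 0,"z": 0,"twist": -0.12,"grip": 8.5},
  {"x": 0,"y": 0,"z": 0,"twist": 0,"grip": 8.5},
])

```text
clock: 28.73
eef_pos: [0.5859, -0.3635, 0.1483]
tool_rot: [3.141, -0.001, 0.535]
force: [-0.6, 0.4, -0.5]
opening: 0.0854
grasp_force: 0.0
```

```bash
python3 -c "
from h import *
go(.590,-.3625,.016,.53)"
```

```text
clock 28.7 tcp [ 0.5859 -0.3635  0.1483] yaw 0.5351 open 0.0854 f [-0.6  0.4 -0.5]
x 0.40 y 0.12 z 13.23 cm twist 0.005 (q6->0.40)
```

servo_tool([
  {"x": 0.4,"y": 0.1,"z": 3.5,"twist": 0,"grip": 8.5},
  {"x": 0,"y": 0,"z": 3.5,"twist": 0,"grip": 8.5},
  {"x": 0,"y": 0,"z": 3,"twist": 0,"grip": 8.5},
  {"x": 0,"y": 0,"z": 2.4,"twist": 0,"grip": 8.5},
  {"x": 0,"y": 0,"z": 1.0,"twist": 0,"grip": 8},
  {"x": 0,"y": 0,"z": 0,"twist": 0,"grip": 6},
  {"x": 0,"y": 0,"z": 0,"twist": 0,"grip": 5},
  {"x": 0,"y": 0,"z": 0,"twist": 0,"grip": 4.5},
  {"x": 0,"y": 0,"z": 0,"twist": 0,"grip": 4.5},
  {"x": 0,"y": 0,"z": 0,"twist": 0,"grip": 4.5},
])

```text
clock: 29.57
eef_pos: [0.5906, -0.3633, 0.0164]
tool_rot: [3.138, -0.002, 0.532]
force: [-0.1, 0.9, 1.9]
opening: 0.0493
grasp_force: 42.2
```

servo_tool([
  {"x": 0,"y": 0,"z": -2,"twist": 0,"grip": 4.5},
  {"x": 0,"y": 0,"z": -4,"twist": 0,"grip": 4.5},
  {"x": 0,"y": 0,"z": -4,"twist": 0,"grip": 4.5},
  {"x": 0,"y": 0,"z": -4,"twist": 0,"grip": 4.5},
  {"x": 0,"y": 0,"z": -1,"twist": -0.122,"grip": 4.5},
  {"x": 0,"y": 0,"z": 0,"twist": -0.122,"grip": 4.5},
  {"x": 0,"y": 0,"z": 0,"twist": -0.122,"grip": 4.5},
  {"x": 0,"y": 0,"z": 0,"twist": -0.122,"grip": 4.5},
  {"x": 0,"y": 0,"z": 0,"twist": -0.122,"grip": 4.5},
  {"x": 0,"y": 0,"z": 0,"twist": -0.122,"grip": 4.5},
  {"x": 0,"y": 0,"z": 0,"twist": -0.122,"grip": 4.5},
  {"x": 0,"y": 0,"z": 0,"twist": -0.117,"grip": 4.5},
])

```text
clock: 30.57
eef_pos: [0.5894, -0.3625, 0.1647]
tool_rot: [3.141, 0.0, 1.509]
force: [0.8, 0.1, -0.8]
opening: 0.0492
grasp_force: 42.0
```

```bash
python3 -c "
from h import *
C=np.array([.519,.2285]);X=np.array([.9977,-.068]);Y=np.array([.068,.9977])
p=C-.061*Y; print(p); go(*p,.16,1.5028)"
```

```text
[0.514852  0.1676403]
clock 30.6 tcp [ 0.5894 -0.3625  0.1647] yaw 1.5095 open 0.0492 f [ 0.8  0.1 -0.8]
x 52.46 y -10.69 z 0.47 cm twist 0.007 (q6->-0.57)
```

servo_tool([
  {"x": 3.75,"y": -0.76,"z": 0,"twist": 0,"grip": 4.5},
  {"x": 3.75,"y": -0.76,"z": 0,"twist": 0,"grip": 4.5},
  {"x": 3.75,"y": -0.76,"z": 0,"twist": 0,"grip": 4.5},
  {"x": 3.75,"y": -0.76,"z": 0,"twist": 0,"grip": 4.5},
  {"x": 3.75,"y": -0.76,"z": 0,"twist": 0,"grip": 4.5},
  {"x": 3.75,"y": -0.76,"z": 0,"twist": 0,"grip": 4.5},
  {"x": 3.75,"y": -0.76,"z": 0,"twist": 0,"grip": 4.5},
  {"x": 3.75,"y": -0.76,"z": 0,"twist": 0,"grip": 4.5},
  {"x": 3.75,"y": -0.76,"z": 0,"twist": 0,"grip": 4.5},
  {"x": 3.75,"y": -0.76,"z": 0,"twist": 0,"grip": 4.5},
  {"x": 3.75,"y": -0.76,"z": 0,"twist": 0,"grip": 4.5},
  {"x": 3.75,"y": -0.76,"z": 0,"twist": 0,"grip": 4.5},
])

```text
clock: 31.57
eef_pos: [0.528, 0.0944, 0.165]
tool_rot: [3.139, -0.0, 1.503]
force: [0.6, 0.1, -1.2]
opening: 0.0495
grasp_force: 42.1
```

servo_tool([
  {"x": 3.75,"y": -0.76,"z": 0,"twist": 0,"grip": 4.5},
  {"x": 3.75,"y": -0.76,"z": 0,"twist": 0.007,"grip": 4.5},
  {"x": 0,"y": 0,"z": 0,"twist": 0,"grip": 4.5},
  {"x": 0,"y": 0,"z": 0,"twist": 0,"grip": 4.5},
])

```text
clock: 31.9
eef_pos: [0.5179, 0.1705, 0.1647]
tool_rot: [3.14, -0.0, 1.501]
force: [-0.2, 0.2, -1.8]
opening: 0.0491
grasp_force: 42.1
```

```bash
python3 -c "
from h import *
go(.515,.1675,.018,1.5028)
d=get('scene');cv2.imwrite('pics/s6c.png',cv2.resize(cv2.cvtColor(d['img'][60:210,240:400],cv2.COLOR_RGB2BGR),None,fx=4,fy=4,interpolation=cv2.INTER_CUBIC))"
```

```text
clock 31.9 tcp [0.5179 0.1705 0.1647] yaw 1.5010 open 0.0491 f [-0.2  0.2 -1.8]
x -0.32 y -0.26 z 14.67 cm twist -0.002 (q6->0.28)
```

View pics/s6c.png

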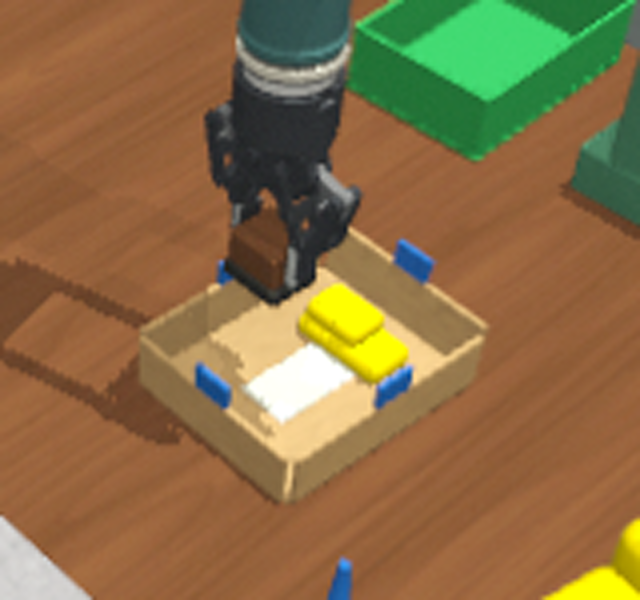

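The heel is held level over the tray, and the toe form lies flat at (350,330). The left panel's lug at (412,262) seems to have moved outward a few millimetres, so I'll check it after this placement.

servo_tool([
  {"x": -0.3,"y": -0.25,"z": 3.5,"twist": 0,"grip": 4.5},
  {"x": 0,"y": 0,"z": 3.5,"twist": 0,"grip": 4.5},
  {"x": 0,"y": 0,"z": 3,"twist": 0,"grip": 4.5},
  {"x": 0,"y": 0,"z": 2.5,"twist": 0,"grip": 4.5},
  {"x": 0,"y": 0,"z": 1.5,"twist": 0,"grip": 4.5},
  {"x": 0,"y": 0,"z": 0.7,"twist": 0,"grip": 4.5},
  {"x": 0,"y": 0,"z": 0,"twist": 0,"grip": 4.5},
])

```text
clock: 32.53
eef_pos: [0.5156, 0.1639, 0.0175]
tool_rot: [-3.141, 0.001, 1.494]
force: [-0.3, 0.4, -1.2]
opening: 0.0493
grasp_force: 42.7
```

servo_tool([
  {"x": 0,"y": 0,"z": 0,"twist": 0,"grip": 6},
  {"x": 0,"y": 0,"z": 0,"twist": 0,"grip": 7},
  {"x": 0,"y": 0,"z": 0,"twist": 0,"grip": 7},
  {"x": 0,"y": 0,"z": -2,"twist": 0,"grip": 7},
  {"x": 0,"y": 0,"z": -4,"twist": 0,"grip": 7},
  {"x": 0,"y": 0,"z": -4,"twist": 0,"grip": 7},
  {"x": 0,"y": 0,"z": -4,"twist": 0,"grip": 7},
  {"x": 0,"y": 0,"z": 0,"twist": 0,"grip": 7},
])

```text
clock: 33.2
eef_pos: [0.5208, 0.1666, 0.1678]
tool_rot: [3.123, -0.005, 1.497]
force: [1.8, -0.9, 1.5]
opening: 0.0701
grasp_force: 0.0
```

```bash
python3 -c "
from h import *
d=lugs();parts()
cv2.imwrite('pics/s7c.png',cv2.resize(cv2.cvtColor(d['img'][90:210,240:400],cv2.COLOR_RGB2BGR),None,fx=4,fy=4,interpolation=cv2.INTER_CUBIC))
go(.599,-.238,.16,1.5)"
```

```text
top 8 [141. 194.] [0.5164 0.3461 0.0776]
top 9 [208. 196.] [0.5121 0.1223 0.0778]
top 8 [174. 222.] [0.4264 0.2357 0.0796]
scene 43 [299. 126.] [0.433  0.2313 0.07  ]
scene 54 [343. 125.] [0.5291 0.3401 0.0677]
scene 53 [293. 156.] [0.5176 0.1186 0.0668]
scene 37 [338. 156.] [0.6131 0.2189 0.0685]
[315. 171.] 177 z 0.037 rgb [249. 114. 102.] rect [ 598.8 -237.7] [49.  49.8] 6.567187309265137 axis -25.2
[315. 210.] 274 z 0.030 rgb [170. 217. 180.] rect [ 464.3 -234.8] [60.4 58.2] 89.51568603515625 axis -60.2
clock 33.4 tcp [0.516  0.1655 0.1576] yaw 1.4965 open 0.0700 f [-0.2  0.1 -0.8]
x -39.63 y 11.27 z -0.24 cm twist -0.003 (q6->0.28)
```

View pics/s7c.png

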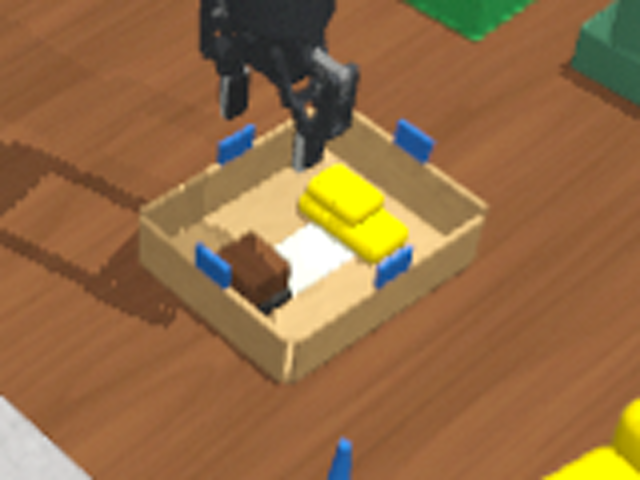

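Both parts are in and flat, the heel at (255,270) and the toe form at (350,210). The left panel has been nudged about 7° outward (lug y .332 to .340), so I'll push it back now from outside.

servo_tool([
  {"x": 3.7,"y": 0,"z": 0,"twist": 0,"grip": 5},
  {"x": 3.7,"y": 0,"z": 0,"twist": 0,"grip": 3},
  {"x": 3.7,"y": 0,"z": 0,"twist": 0,"grip": 1},
  {"x": 3.7,"y": 0,"z": 0,"twist": 0,"grip": 0},
  {"x": 3.7,"y": 0,"z": 0,"twist": 0,"grip": 0},
  {"x": 3.7,"y": 0,"z": 0,"twist": 0,"grip": 0},
  {"x": 0,"y": 0,"z": 4,"twist": 0,"grip": 0},
  {"x": 0,"y": 0,"z": 4,"twist": 0,"grip": 0},
  {"x": 0,"y": 0,"z": 1.7,"twist": 0,"grip": 0},
  {"x": 0,"y": 0,"z": 0,"twist": 0,"grip": 0},
])

```text
clock: 34.18
eef_pos: [0.5266, 0.3841, 0.0494]
tool_rot: [-3.127, 0.011, 1.497]
force: [-0.9, 1.0, -0.6]
opening: 0.0001
grasp_force: 0.0
```

servo_tool([
  {"x": -0.8,"y": 0,"z": 0,"twist": 0,"grip": 0},
  {"x": -0.8,"y": 0,"z": 0,"twist": 0,"grip": 0},
  {"x": -0.6,"y": 0,"z": 0,"twist": 0,"grip": 0},
  {"x": -0.5,"y": 0,"z": 0,"twist": 0,"grip": 0},
  {"x": -0.4,"y": 0,"z": 0,"twist": 0,"grip": 0},
  {"x": -0.3,"y": 0,"z": 0,"twist": 0,"grip": 0},
  {"x": 0,"y": 0,"z": 0,"twist": 0,"grip": 0},
  {"x": 0,"y": 0,"z": 0,"twist": 0,"grip": 0},
])

```text
clock: 34.85
eef_pos: [0.5297, 0.3529, 0.0604]
tool_rot: [3.141, -0.0, 1.496]
force: [-0.5, -0.5, -0.5]
opening: 0.0001
grasp_force: 0.0
```

servo_tool([
  {"x": -0.3,"y": 0,"z": 0,"twist": 0,"grip": 0},
  {"x": -0.3,"y": 0,"z": 0,"twist": 0,"grip": 0},
  {"x": 0,"y": 0,"z": 0,"twist": 0,"grip": 0},
])

```text
clock: 35.1
eef_pos: [0.5292, 0.3488, 0.0601]
tool_rot: [3.141, -0.004, 1.497]
force: [0.2, 4.7, 0.8]
opening: 0.0001
grasp_force: 2.5
```

servo_tool([
  {"x": -0.3,"y": 0,"z": 0,"twist": 0,"grip": 0},
  {"x": -0.3,"y": 0,"z": 0,"twist": 0,"grip": 0},
  {"x": 0,"y": 0,"z": 0,"twist": 0,"grip": 0},
])

```text
clock: 35.35
eef_pos: [0.5291, 0.3485, 0.0603]
tool_rot: [3.139, -0.016, 1.499]
force: [3.4, 18.4, -5.2]
opening: -0.0001
grasp_force: 9.3
```

servo_tool([
  {"x": -0.2,"y": 0,"z": 0,"twist": 0,"grip": 0},
  {"x": 0,"y": 0,"z": 0,"twist": 0,"grip": 0},
  {"x": 0,"y": 0,"z": 0,"twist": 0,"grip": 0},
])

```text
clock: 35.6
eef_pos: [0.5291, 0.3484, 0.0603]
tool_rot: [3.138, -0.019, 1.5]
force: [4.7, 23.5, -6.3]
opening: -0.0001
grasp_force: 11.3
```

servo_tool([
  {"x": 2,"y": 0,"z": 0,"twist": 0,"grip": 0},
  {"x": 2,"y": 0,"z": -2,"twist": 0,"grip": 0},
  {"x": 0,"y": 0,"z": -4,"twist": 0,"grip": 0},
  {"x": 0,"y": 0,"z": -4,"twist": 0,"grip": 0},
  {"x": -3.79,"y": 0.71,"z": 0,"twist": 0,"grip": 3},
  {"x": -3.79,"y": 0.71,"z": 0,"twist": 0,"grip": 5},
  {"x": -3.79,"y": 0.71,"z": 0,"twist": 0,"grip": 7},
  {"x": -3.79,"y": 0.71,"z": 0,"twist": 0,"grip": 7.5},
  {"x": -3.79,"y": 0.71,"z": 0,"twist": 0,"grip": 7.5},
  {"x": -3.79,"y": 0.71,"z": 0,"twist": 0,"grip": 7.5},
  {"x": -3.79,"y": 0.71,"z": 0,"twist": 0,"grip": 7.5},
  {"x": -3.79,"y": 0.71,"z": 0,"twist": 0,"grip": 7.5},
])

```text
clock: 36.6
eef_pos: [0.565, 0.0704, 0.1594]
tool_rot: [-3.14, 0.001, 1.497]
force: [0.5, 0.8, 0.4]
opening: 0.075
grasp_force: 0.0
```

servo_tool([
  {"x": -3.79,"y": 0.71,"z": 0,"twist": 0,"grip": 7.5},
  {"x": -3.79,"y": 0.71,"z": 0,"twist": 0,"grip": 7.5},
  {"x": -3.79,"y": 0.71,"z": 0,"twist": 0,"grip": 7.5},
  {"x": -3.79,"y": 0.71,"z": 0,"twist": 0,"grip": 7.5},
  {"x": -3.79,"y": 0.71,"z": 0,"twist": 0,"grip": 7.5},
  {"x": -3.79,"y": 0.71,"z": 0,"twist": 0,"grip": 7.5},
  {"x": -3.79,"y": 0.71,"z": 0,"twist": 0,"grip": 7.5},
  {"x": -3.79,"y": 0.71,"z": 0,"twist": 0,"grip": 7.5},
  {"x": 0,"y": 0,"z": 0,"twist": 0,"grip": 7.5},
  {"x": 0,"y": 0,"z": 0,"twist": 0,"grip": 7.5},
])

```text
clock: 37.43
eef_pos: [0.599, -0.2364, 0.1585]
tool_rot: [-3.139, -0.001, 1.493]
force: [-0.8, 0.3, -0.5]
opening: 0.0751
grasp_force: 0.0
```

```bash
python3 -c "
from h import *
lugs(); d=get('scene'); W,r,c=world(d)
for m,a,p in comps(d,(0,150,120),(6,255,255),30,(190,200,270,270)): print(a,p,np.nanmedian(W[m],0))
go(.599,-.238,.010)"
```

```text
top 6 [180. 168.] [0.6062 0.2177 0.0775]
top 13 [144. 193.] [0.523  0.3374 0.0764]
top 5 [208. 198.] [0.5056 0.1226 0.0757]
scene 43 [299. 126.] [0.4319 0.2311 0.0692]
scene 50 [341. 126.] [0.5307 0.3328 0.0673]
scene 51 [293. 156.] [0.5174 0.1189 0.068 ]
scene 37 [338. 156.] [0.6125 0.2212 0.068 ]
238 [222.70168067 248.95378151] [ 0.60528824 -0.2440601   0.03337714]
36 [266.13888889 267.05555556] [ 0.72228724 -0.19307691  0.02435387]
clock 37.6 tcp [ 0.5996 -0.233   0.1594] yaw 1.4978 open 0.0753 f [-0.2 -0.3 -0.1]
x -0.50 y -0.02 z 14.94 cm twist 0.000 (q6->-0.39)
```

servo_tool([
  {"x": -0.5,"y": 0,"z": 3.5,"twist": 0,"grip": 7.5},
  {"x": 0,"y": 0,"z": 3.5,"twist": 0,"grip": 7.5},
  {"x": 0,"y": 0,"z": 3.5,"twist": 0,"grip": 7.5},
  {"x": 0,"y": 0,"z": 3.0,"twist": 0,"grip": 7.5},
  {"x": 0,"y": 0,"z": 1.5,"twist": 0,"grip": 7.5},
  {"x": 0,"y": 0,"z": 0,"twist": 0,"grip": 6},
  {"x": 0,"y": 0,"z": 0,"twist": 0,"grip": 5},
  {"x": 0,"y": 0,"z": 0,"twist": 0,"grip": 4.2},
  {"x": 0,"y": 0,"z": 0,"twist": 0,"grip": 4.2},
])

```text
clock: 38.33
eef_pos: [0.6012, -0.2392, 0.0125]
tool_rot: [3.137, 0.002, 1.498]
force: [1.1, -0.1, -0.8]
opening: 0.0492
grasp_force: 41.4
```

servo_tool([
  {"x": 0,"y": 0,"z": -2,"twist": 0,"grip": 4.2},
  {"x": 0,"y": 0,"z": -4,"twist": 0,"grip": 4.2},
  {"x": 0,"y": 0,"z": -4,"twist": 0,"grip": 4.2},
  {"x": 0,"y": 0,"z": -4,"twist": 0,"grip": 4.2},
  {"x": 0,"y": 0,"z": -1,"twist": 0,"grip": 4.2},
  {"x": 0,"y": 0,"z": 0,"twist": 0,"grip": 4.2},
])

```text
clock: 38.83
eef_pos: [0.6026, -0.2405, 0.1684]
tool_rot: [3.128, 0.006, 1.497]
force: [-0.6, -0.3, -0.1]
opening: 0.0494
grasp_force: 41.7
```

```bash
python3 -c "
from h import *
C=np.array([.519,.2285]);X=np.array([.9977,-.068]);Y=np.array([.068,.9977])
d=get('scene');W,r,c=world(d)
for n,lo,hi in(('toe',(22,150,80),(32,255,255)),('heel',(0,60,10),(14,255,110))):
  for m,a,p in comps(d,lo,hi,20,(290,115,350,185)):
    q=W[m][:,:2]-C; q=np.c_[q@X,q@Y]; print(n,a,np.nanpercentile(q,[3,97],0).round(3).tolist())
p=C-.005*Y; print(p); go(*p,.16,1.5028)"
```

```text
toe 395 [[-0.034, 0.028], [0.047, 0.071]]
heel 62 [[0.007, -0.089], [0.029, -0.05]]
[0.51866   0.2235115]
clock 38.9 tcp [ 0.601  -0.2397  0.1639] yaw 1.4969 open 0.0493 f [-0.3  1.2 -1.7]
x 45.58 y -11.63 z 0.39 cm twist -0.006 (q6->-0.40)
```

servo_tool([
  {"x": 3.78,"y": -0.97,"z": 0,"twist": 0,"grip": 4.2},
  {"x": 3.78,"y": -0.97,"z": 0,"twist": 0,"grip": 4.2},
  {"x": 3.78,"y": -0.97,"z": 0,"twist": 0,"grip": 4.2},
  {"x": 3.78,"y": -0.97,"z": 0,"twist": 0,"grip": 4.2},
  {"x": 3.78,"y": -0.97,"z": 0,"twist": 0,"grip": 4.2},
  {"x": 3.78,"y": -0.97,"z": 0,"twist": 0,"grip": 4.2},
  {"x": 3.78,"y": -0.97,"z": 0,"twist": 0,"grip": 4.2},
  {"x": 3.78,"y": -0.97,"z": 0,"twist": 0,"grip": 4.2},
  {"x": 3.78,"y": -0.97,"z": 0,"twist": 0,"grip": 4.2},
  {"x": 3.78,"y": -0.97,"z": 0,"twist": 0,"grip": 4.2},
  {"x": 3.78,"y": -0.97,"z": 0,"twist": 0,"grip": 4.2},
  {"x": 3.78,"y": -0.97,"z": 0,"twist": 0,"grip": 4.2},
])

```text
clock: 39.88
eef_pos: [0.5148, 0.2233, 0.1567]
tool_rot: [-3.137, 0.002, 1.497]
force: [0.5, 0.3, -0.4]
opening: 0.0495
grasp_force: 41.8
```

servo_tool([
  {"x": 0,"y": 0,"z": 0,"twist": 0,"grip": 4.2},
  {"x": 0,"y": 0,"z": 0,"twist": 0,"grip": 4.2},
  {"x": 0,"y": 0,"z": 0,"twist": 0,"grip": 4.2},
])

```text
clock: 40.13
eef_pos: [0.5158, 0.2215, 0.1575]
tool_rot: [-3.138, 0.002, 1.498]
force: [-0.4, -0.6, -1.6]
opening: 0.0494
grasp_force: 41.8
```

```bash
python3 -c "
from h import *
go(.5185,.2215,.014,1.5028)
d=get('scene');cv2.imwrite('pics/s8c.png',cv2.resize(cv2.cvtColor(d['img'][60:210,240:400],cv2.COLOR_RGB2BGR),None,fx=4,fy=4,interpolation=cv2.INTER_CUBIC))"
```

```text
clock 40.1 tcp [0.5158 0.2215 0.1575] yaw 1.4976 open 0.0494 f [-0.4 -0.6 -1.6]
x 0.02 y 0.27 z 14.35 cm twist -0.005 (q6->0.37)
```

View pics/s8c.png

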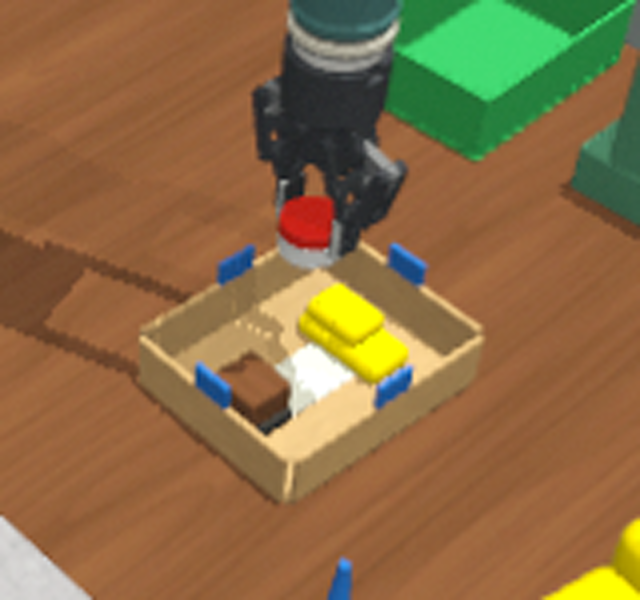

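The tin hangs level over the free gap at (320,375) between the heel and the toe form, and all the panels are upright. I'll lower it.

servo_tool([
  {"x": 0.15,"y": 0.25,"z": 3,"twist": 0,"grip": 4.2},
  {"x": 0.15,"y": 0,"z": 3,"twist": 0,"grip": 4.2},
  {"x": 0,"y": 0,"z": 3,"twist": 0,"grip": 4.2},
  {"x": 0,"y": 0,"z": 2.5,"twist": 0,"grip": 4.2},
  {"x": 0,"y": 0,"z": 1.5,"twist": 0,"grip": 4.2},
  {"x": 0,"y": 0,"z": 0.9,"twist": 0,"grip": 4.2},
  {"x": 0,"y": 0,"z": 0.4,"twist": 0,"grip": 4.2},
  {"x": 0,"y": 0,"z": 0,"twist": 0,"grip": 4.2},
  {"x": 0,"y": 0,"z": 0,"twist": 0,"grip": 4.2},
])

```text
clock: 40.93
eef_pos: [0.5207, 0.2244, 0.0179]
tool_rot: [3.14, -0.001, 1.496]
force: [-0.1, -0.3, -1.5]
opening: 0.0493
grasp_force: 41.8
```

servo_tool([
  {"x": 0,"y": 0,"z": 0,"twist": 0,"grip": 5.6},
  {"x": 0,"y": 0,"z": 0,"twist": 0,"grip": 6.2},
  {"x": 0,"y": 0,"z": 0,"twist": 0,"grip": 6.2},
  {"x": 0,"y": 0,"z": -1,"twist": 0,"grip": 6.2},
  {"x": 0,"y": 0,"z": -3,"twist": 0,"grip": 6.2},
  {"x": 0,"y": 0,"z": -4,"twist": 0,"grip": 6.2},
  {"x": 0,"y": 0,"z": -4,"twist": 0,"grip": 6.2},
  {"x": 0,"y": 0,"z": -4,"twist": 0,"grip": 6.2},
])

```text
clock: 41.6
eef_pos: [0.5193, 0.2247, 0.1796]
tool_rot: [3.141, -0.0, 1.497]
force: [1.1, -0.4, -0.8]
opening: 0.0618
grasp_force: 0.0
```

servo_tool([
  {"x": 0,"y": -4,"z": -1,"twist": 0,"grip": 6.2},
  {"x": 0,"y": -4,"z": 0,"twist": 0,"grip": 6.2},
  {"x": 0,"y": -4,"z": 0,"twist": 0,"grip": 6.2},
  {"x": 0,"y": -4,"z": 0,"twist": 0,"grip": 6.2},
  {"x": 0,"y": 0,"z": 0,"twist": 0,"grip": 6.2},
  {"x": 0,"y": 0,"z": 0,"twist": 0,"grip": 6.2},
])

```text
clock: 42.1
eef_pos: [0.3588, 0.2369, 0.1881]
tool_rot: [3.139, -0.001, 1.499]
force: [0.2, -0.1, 0.4]
opening: 0.0617
grasp_force: 0.0
```

```bash
python3 -c "
from h import *
d=lugs(); parts()
t=get('top')
a=cv2.resize(d['img'][90:210,240:400],None,fx=4,fy=4,interpolation=cv2.INTER_CUBIC); cv2.imwrite('pics/s9.png',a[...,::-1])
b=cv2.resize(t['img'][130:250,110:270],None,fx=4,fy=4,interpolation=cv2.INTER_CUBIC); cv2.imwrite('pics/t9.png',b[...,::-1])"
```

```text
top 6 [180. 168.] [0.6064 0.2186 0.076 ]
top 13 [144. 193.] [0.5227 0.3366 0.0783]
top 5 [208. 198.] [0.5054 0.1222 0.0792]
scene 43 [299. 126.] [0.432  0.2315 0.0692]
scene 50 [341. 126.] [0.5306 0.3328 0.0685]
scene 51 [293. 156.] [0.519  0.1181 0.0683]
scene 38 [338. 156.] [0.6127 0.2228 0.0683]
[314. 210.] 276 z 0.029 rgb [169. 216. 179.] rect [ 464.4 -234.7] [60.2 58.2] 89.95618438720703 axis -79.1
```

View pics/s9.png

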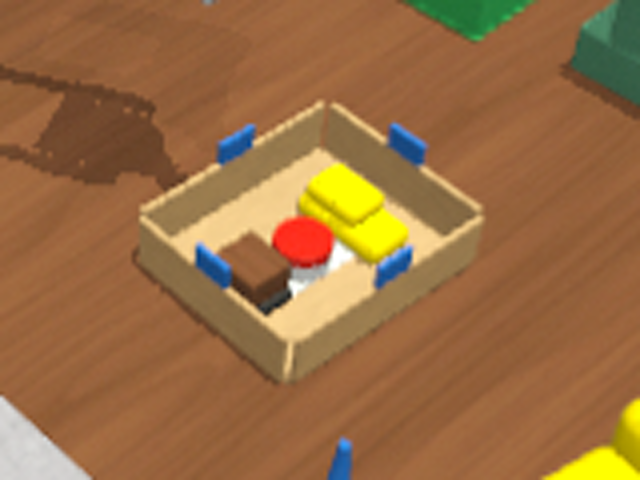

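View pics/t9.png

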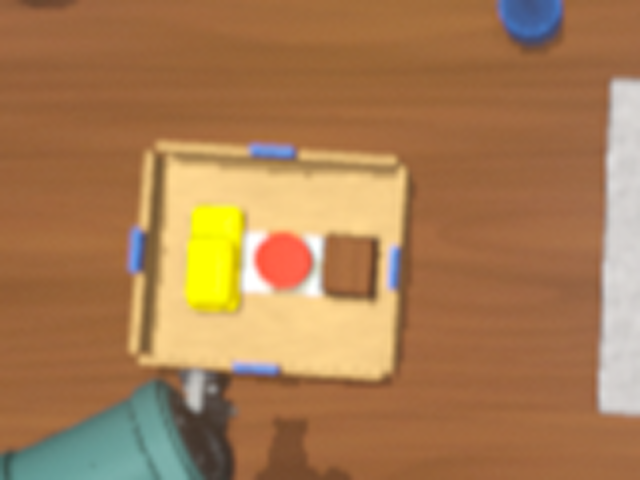

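Both views show the toe form, tin and heel flat on the floor side by side and all four panels upright. The tape hasn't moved.

```bash
python3 -c "
from h import *
print(ticket.finish_job())"
```

```text
the job is handed in; nothing more can be done
None
```

The job is handed in: all four panels stand upright, and the toe form, heel and wax tin lie flat on the tray floor (no brush or jar on the mat); one panel tipped about 7° during packing and was pushed back upright, and the tape and glue bottle were left alone.

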